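Find the soft forming pad with the hardness tester

ROBOT

A 6-joint arm with a two-finger parallel gripper is mounted at the origin on the work surface. World frame = base frame: x ahead of the robot, y to its left, z up, the work surface at z = 0. Lengths are in m, angles in rad, forces in N, time in s.
With the tool pointing down it reaches from about 0.35 to 0.975 m from the base axis. Payload 4.9 kg.
Tool frame: the origin (TCP) lies on the centre line of the jaws, within the pads' length; the fingertips stand 19 mm ahead of it and the grasp point (between the pads) is the TCP; y points along the fingers, x is the direction in which the jaws open and shut, and the axes are right-handed (so a half turn about y gives the same grasp; the last joint's range is limited). The gripper opens to 85 mm and grips with 20 to 120 N. Pads are 22 mm wide; open, the fingers measure 114 mm over their backs; the gripper's body (76 mm by 85 mm) begins 54 mm behind the grasp point. The pads swing forward as they close: fully open they stand 13 mm farther back than shut.
Start: joints at [1.173, 0.053, 1.613, -0, 1.476, -0.119], TCP at [0.172, 0.601, 0.25] pointing down, gripper open.
Joint ranges: [-3.01, 3.01], [-1.01, 2.22], [0.06, 2.58], [-1.02, 4.17], [0.09, 2.62], [-3.14, 3.14]. Speed limits (rad/s): [2.57, 2.57, 3.14, 3.14, 3.14, 3.14].

INTERFACE

Orientations are given as a 3x3 rotation matrix whose columns are the frame's x, y, z axes.
In Python, from workcell import r, cams, hand_in gives the robot as it stands.
- The arm moves only by the tool send_rows, never from a script. Its argument "commands" is a list that holds one entry, the list of rows, each a list of 6 numbers: the shift along the tool's x, y, z in m, then the turn, a rotation vector about the tool's x, y, z in rad. A call has 1 to 5 rows; each row is the pose to reach, as a shift and turn from the pose measured when the call began, along the tool's axes at that moment; what a row does not reach only later rows make up. A row lasts 1/12 s, in which the tool goes at most 41.7 mm and 7.16 degrees, less where a joint would pass 70% of its speed; a pose out of reach is approached as far as the arm can. A call with a gripper value outside its range is refused whole. "gripper" is the gripper command: -1 is shut, 1 is fully open, values between are in proportion, set as the call begins (left out, the last holds). The fingers move at their own pace and stop on an object; "force" is the grip in N (left out, the last holds). Time passes only in rows, so rows that repeat a pose let the fingers close. It gives the time, the measured TCP pose, the force and the opening at its end, in the units of the state.
- r.observe(): the state, without advancing time (a new reading comes with each control period).
- cams.get_image(name): name is "side" or "top" or "wrist"; returns a dict with "img" (420x560x3 uint8, red, green, blue), "mtx" (3x3 intrinsics, pixels), "R" (3x3) and "t" (3): a world point X has camera coordinates R X + t. Camera axes: x right, y down, z forward; pixel columns grow to the right and rows downward; lengths in m; the calibration is good to about 2 mm. A picture is of the moment at which its call begins. There is no depth.
- hand_in(): hands the job in, once; it reports no verdict.
The state is a dict: "t": time; "q": joint angles; "qd": joint speeds; "joint_torque": joint torques, N m; "eef_pos": TCP position; "tool_rot": TCP orientation; "ft_force": force on the tool from outside, world axes, zero at the start; "moment": the same for the moment, N m; "width": finger opening in m.
Only numpy, scipy, OpenCV 4.12 (cv2) and the standard library are available. Lean on these libraries where they do the work, as an engineer would, in place of code of your own. Each camera call takes 0.05 s, during which the arm holds its last target.

TASK

One of the three rubber pads on the sloping rack is soft: find it with the dial hardness tester, pressing the tester square onto the middle of a pad, gently, until its foot lies flat on the rubber and holds there for a moment; the soft pad brings the red hand to rest in the green part of the dial, and only a pad you have tested like this may be used. Then stand the tester upright in its wooden holder again and lay the soft pad flat inside the frame on the steel forming block, leaving the other two pads in their places on the rack and the scriber, snips and white lid undisturbed.

Things in the scene. Friction and masses are not known exactly. Their poses are not given: they have to be found in the camera images.
- pad_a_center (a point): one of three alike black rubber forming pads, 60 x 45 x 24 mm, 45 to 90 g, side by side on the sloping rack, lower ends at its lip; which place holds the soft one changes. Point: the pad's centre; x along the 60 mm length (up the slope), y along the 45 mm width, z square out of the broad upper face, 12 mm from the centre, which slopes at 30 degrees, facing the robot and up
- pad_b_center (a point): a second such pad, described as pad_a; pads lie about 88 mm apart (some 30 mm free for a finger beside each)
- pad_c_center (a point): the third such pad, described as pad_a; a pad reads truly only with the pin within 10 mm of the middle of its upper face
- rack: sloping rack of grey sheet steel, 290 mm wide, about 80 mm deep and 75 mm high, fixed; its plate slopes at 30 degrees, low edge (30 mm up, with a lip 10 mm above the plate) towards the robot. Origin: under its middle on the bench; x away from the robot, y along its width
- tester_grip (a point): hardness tester, 133 mm tall, 0.27 kg, upright in its wooden holder. On top a black grip with flat sides, 20 mm wide along y, 24 mm along x, 46 mm tall (84 to 130 mm above the foot's underside); below it a dial case 56 mm across, 22 mm thick (23 to 79 mm up). Point: middle of the grip, 108 mm above the foot's underside; z up along the tester, x out of the white dial face, y across the grip
- tester_foot (a point): centre of the underside of the tester's flat round steel foot (40 mm across, 8 mm thick), same axes as tester_grip; at the start the dial faces away from the robot, within half a radian. A sprung steel pin, 6 mm thick, sticks out 8 mm below the foot; its spring takes 0.8 N per mm, so laying the foot flat on a pad needs under 7 N
- tester_hand (a joint): angle in rad of the red hand on the tester's dial, clockwise: 0 with the pin fully out (hand at half past seven), 4.71 with the pin pushed in level with the foot (half past four). Rubber lets the pin sink in, so soft rubber reads low: with the foot flat the soft pad gives about 1.65 (the green part is 1.25 to 2.05), the medium pad about 2.85, the hard pad about 3.8
- holder_seat (a point): wooden holder of the tester, a block 90 x 90 x 32 mm with a round pocket 46 mm wide and 16 mm deep for the foot. Point: the centre of the pocket's floor, 16 mm above the bench, where the underside of the foot stands (a smaller hole takes the pin); z up
- block_seat (a point): steel forming block, 116 x 100 mm, 22 mm high, with a low dark frame on top that takes one pad: inside 70 x 55 mm, 6 mm high, 7 mm thick. Point: the centre of the floor inside the frame, 22 mm above the bench; x along the 70 mm side, y along the 55 mm side, z up
- scriber: bystander: steel scriber with a red end, 140 mm long, 9 mm thick, lying on the bench between robot and rack; origin in its middle, x along it
- snips: bystander: tin snips with black handles, 210 mm long, lying flat beyond and to the right of the rack; origin near the pivot
- lid: bystander: white plastic lid, 106 mm across and 16 mm high, with a steel ball and brass offcuts in it, beyond and to the left of the rack; origin under its middle
Things that resemble listed ones, but are neither listed nor needed, are in the scene too. Leave any pink or purple look-alike of the part that bears pad_a_center alone.

How it is judged:
By the outcome, as a careful person would: the job done as asked, in the order asked, and still so for the second after the job is handed in, with the robot touching nothing.
It also fails if it takes over 67 s, if anything falls off the work surface, if the arm or the gripper's body presses on something with over 40 N, if the wrist force passes 120 N, or if a joint passes its speed limit or range.

## Working session

There is one attempt and no reset: what is moved stays moved. The work goes in short steps, Python scripts to look and compute and a tool call to move; the robot and the scene stay as the last step left them, time stands still between calls to the robot, and variables do not carry over. Pictures are saved under pics/ and viewed, and the job is handed in when it is done.

Besides the shell and the picture viewer there is one more tool, called after "Request:" as name(argument=value, ...), one argument or row to a line, values as JSON. send_rows: Moves the arm, as the interface text tells. Its arguments: {"type":"object","properties":{"commands":{"type":"array"},"gripper":{"type":"number"},"force":{"type":"number"}},"required":["commands"]}

```bash
ls; mkdir -p pics
python3 - <<'E'
from workcell import r,cams
import cv2,numpy as np
s=r.observe()
for k in s: print(k,np.round(s[k],3).tolist())
for n in ["side","top","wrist"]:
    c=cams.get_image(n); cv2.imwrite(f"pics/{n}0.png",c["img"][:,:,::-1]); np.savez(f"pics/{n}0.npz",**c)
    print(n,np.round(c["mtx"],1).tolist(),np.round(c["R"],3).tolist(),np.round(c["t"],3).tolist())
E
```

```text
pics
t 0.0
q [1.173, 0.053, 1.614, -0.0, 1.476, -0.119]
qd [-0.002, -0.0, 0.0, 0.0, -0.001, 0.002]
joint_torque [0.0, -39.368, -37.018, -0.0, 0.007, 0.0]
eef_pos [0.172, 0.6, 0.249]
tool_rot [[0.275, -0.001, -0.961], [0.961, -0.002, 0.275], [-0.002, -1.0, 0.0]]
ft_force [1.118, -0.56, 1.686]
moment [-0.045, 0.004, -0.051]
width 0.086
side [[541.3, 0.0, 289.0], [0.0, 541.3, 200.3], [0.0, 0.0, 1.0]] [[0.733, -0.68, 0.013], [-0.442, -0.491, -0.75], [0.517, 0.544, -0.661]] [-0.438, 0.343, 1.072]
top [[449.6, 0.0, 281.2], [0.0, 449.6, 209.5], [0.0, 0.0, 1.0]] [[-0.026, -0.999, -0.031], [-0.982, 0.031, -0.185], [0.186, 0.026, -0.982]] [0.024, 0.586, 1.091]
wrist [[356.2, 0.0, 277.9], [0.0, 356.2, 204.2], [0.0, 0.0, 1.0]] [[0.275, 0.961, -0.001], [0.923, -0.264, 0.281], [0.27, -0.078, -0.96]] [-0.625, -0.037, 0.378]
```

View pics/side0.png

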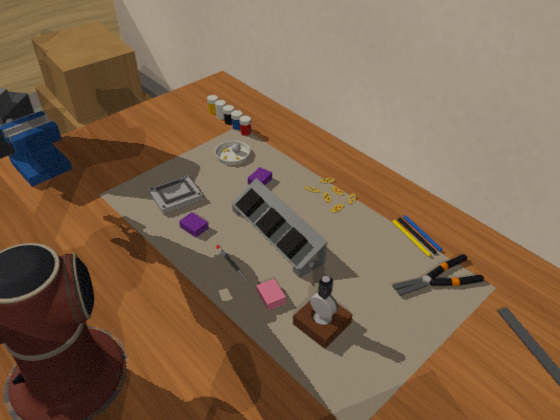

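View pics/top0.png

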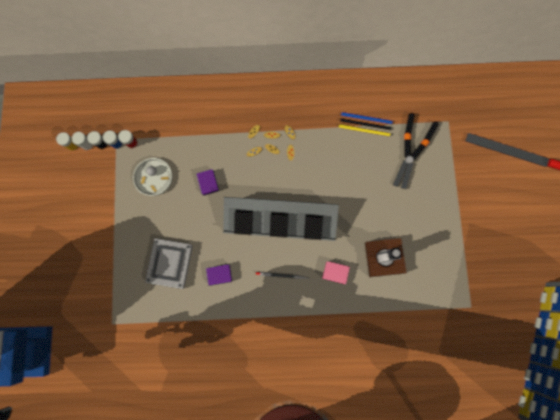

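View pics/wrist0.png

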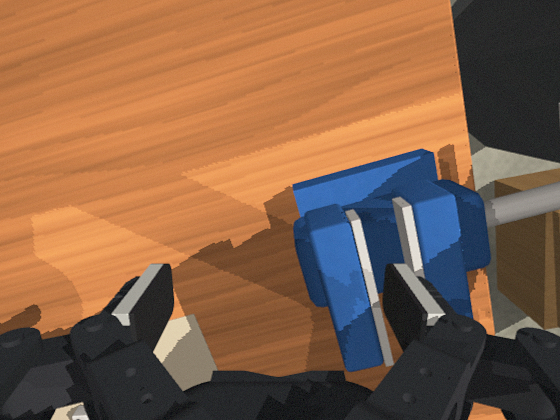

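The side view shows the rack with its three black pads at about (250,203), (270,222), (293,243), the tester in its holder at (322,310), and the block at (177,193). In the top view the pads are at (244,222), (279,224), (314,227), the tester at (390,257), the block at (170,262), and the pink and purple look-alikes at (336,272), (219,274), (207,182). I choose the black pads on the rack, and the tester at (390,257). Next are close crops to check this.

```bash
cat > h.py <<'E'
import numpy as np,cv2
def load(n): 
    d=np.load(f"pics/{n}.npz"); return {k:d[k] for k in d}
def ray(c,u,v):
    d=c["R"].T@np.linalg.inv(c["mtx"])@np.array([u,v,1.]); o=-c["R"].T@c["t"]; return o,d
def onz(c,u,v,z):
    o,d=ray(c,u,v); return o+d*(z-o[2])/d[2]
def proj(c,X):
    p=c["mtx"]@(c["R"]@np.array(X)+c["t"]); return p[:2]/p[2]
def tri(c1,p1,c2,p2):
    o1,d1=ray(c1,*p1);o2,d2=ray(c2,*p2)
    d1/=np.linalg.norm(d1);d2/=np.linalg.norm(d2)
    A=np.stack([d1,-d2],1); s=np.linalg.lstsq(A,o2-o1,rcond=None)[0]
    a=o1+s[0]*d1;b=o2+s[1]*d2
    return (a+b)/2,np.linalg.norm(a-b)
def crop(c,x0,y0,x1,y1,f,name):
    im=c["img"][y0:y1,x0:x1,::-1]; cv2.imwrite(f"pics/{name}.png",cv2.resize(im,None,fx=f,fy=f,interpolation=cv2.INTER_CUBIC))
E
python3 - <<'E'
from h import *
t=load("top0");s=load("side0")
for c in(t,s): print(-c["R"].T@c["t"])
crop(t,210,185,430,290,3.6,"c_top_r")
crop(t,130,140,250,300,3.7,"c_top_l")
crop(s,220,170,380,350,3.3,"c_side")
crop(s,130,150,220,230,7,"c_side_b")
E
```

```text
[ 0.37365632 -0.02194561  1.18117785]
[-0.08081557 -0.7129841   0.97214783]
```

View pics/c_top_r.png

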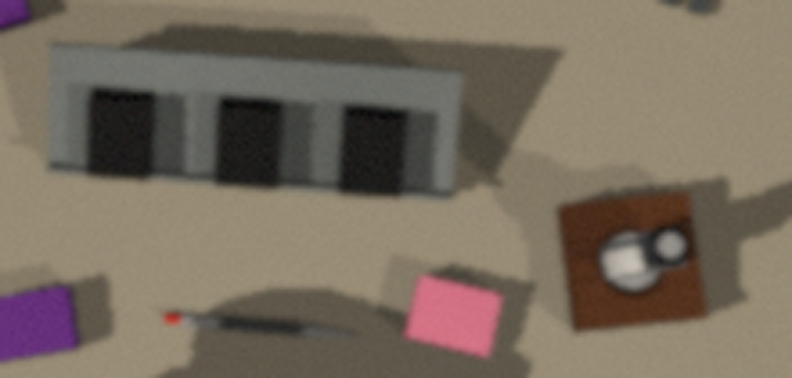

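View pics/c_top_l.png

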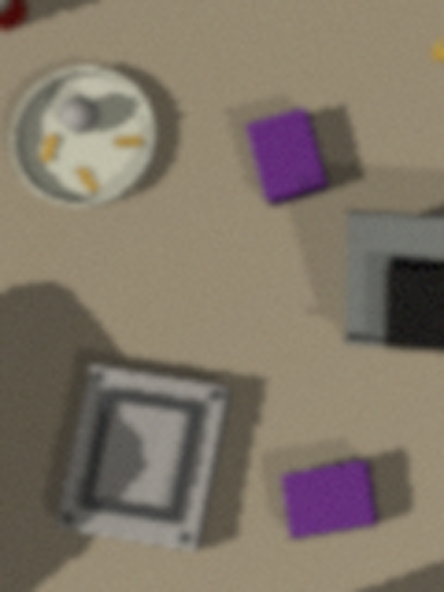

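View pics/c_side.png

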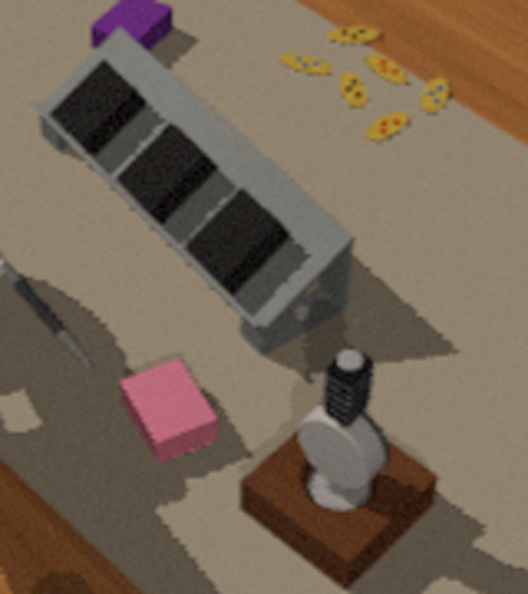

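View pics/c_side_b.png

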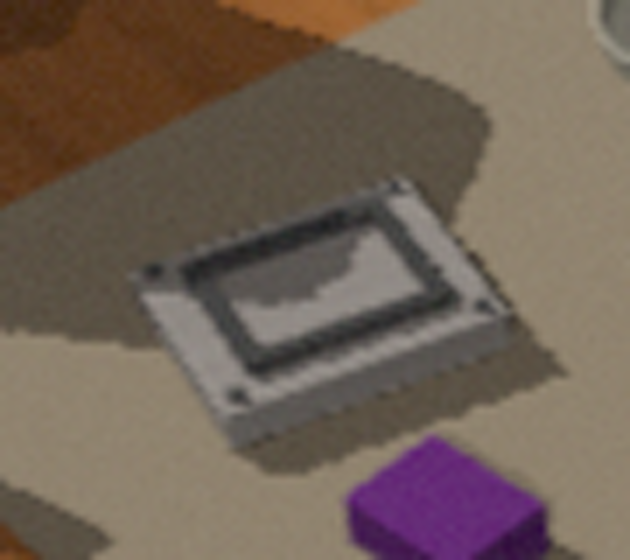

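Run:
```python
from h import *
t=load("top0");s=load("side0");w=load("wrist0")
from workcell import r
o=r.observe();R=o["tool_rot"];p=o["eef_pos"]
R=np.array(R);p=np.array(p)
print("cam in tool",np.round(R.T@(-w["R"].T@w["t"]-p),3)); print("cam axes in tool",np.round(R.T@w["R"].T,3).tolist())
T=lambda u,v,f=3.6,x0=210,y0=185:(u/f+x0-.36,v/f+y0-.36)
print("cap top",onz(t,*T(670,244),0.149))
S=lambda u,v:(u/3.3+220-.35,v/3.3+170-.35)
print("cap tri",tri(t,T(670,244),s,S(350,358)))
for q in[(559,207),(688,190),(706,312),(576,330)]: print("hold",onz(t,*T(*q),0.032).round(4))
for q in[(244,490),(348,582),(436,480)]: print("hold side",onz(s,*S(*q),0.032).round(4))
for a,b,z in[((50,45),(120,28),'bl'),((462,73),(352,240),'br'),((452,195),(255,325),'fr'),((50,168),(42,107),'fl')]:
  print("rack",z,*tri(t,T(*a),s,S(*b)))
B=lambda u,v:(u/3.7+130-.36,v/3.7+140-.36)
for q in[(97,371),(218,395),(187,538),(68,519)]: print("blk screw",onz(t,*B(*q),0.022).round(4))
for q in[(108,398),(198,407),(176,512),(90,500)]: print("frame mid",onz(t,*B(*q),0.028).round(4))
C=lambda u,v:(u/7+130-.4,v/7+150-.4)
for q in[(153,272),(398,187),(484,305),(238,396)]: print("blk screw side",onz(s,*C(*q),0.022).round(4))
```

```text
cam in tool [ 0.    -0.123  0.071]
cam axes in tool [[1.0, -0.0, 0.0], [-0.0, -0.281, 0.96], [-0.0, -0.96, -0.281]]
cap top [ 0.46113473 -0.25341508  0.149     ]
cap tri (array([ 0.46068209, -0.2535302 ,  0.14608761]), np.float64(0.001729827283750304))
hold [ 0.4995 -0.2035  0.032 ]
hold [ 0.5089 -0.2951  0.032 ]
hold [ 0.4229 -0.3012  0.032 ]
hold [ 0.4129 -0.2101  0.032 ]
hold side [ 0.4057 -0.2207  0.032 ]
hold side [ 0.406  -0.3131  0.032 ]
hold side [ 0.5023 -0.2981  0.032 ]
rack bl [0.6200357  0.15286415 0.07008379] 0.0008018360022279504
rack br [ 0.59057924 -0.1354628   0.06799355] 0.0019435785459548233
rack fr [ 0.50791863 -0.12662981  0.03406081] 0.005071276545772882
rack fl [0.53991222 0.1584676  0.02914203] 0.0028747259648202565
blk screw [0.5224 0.3381 0.022 ]
blk screw [0.5029 0.2518 0.022 ]
blk screw [0.4042 0.2722 0.022 ]
blk screw [0.4195 0.3557 0.022 ]
frame mid [0.5024 0.328  0.028 ]
frame mid [0.4942 0.2644 0.028 ]
frame mid [0.422  0.2786 0.028 ]
frame mid [0.4319 0.3388 0.028 ]
blk screw side [0.4178 0.3545 0.022 ]
blk screw side [0.5182 0.3347 0.022 ]
blk screw side [0.5012 0.253  0.022 ]
blk screw side [0.4026 0.2716 0.022 ]
```

```bash
cat >> h.py <<'E'
from scipy.spatial.transform import Rotation as Ro
from workcell import r,cams
def down(az): # tool z azimuth deg, tool pointing down
    a=np.radians(az); z=np.array([np.cos(a),np.sin(a),0]); y=np.array([0,0,-1.]); return np.stack([np.cross(y,z),y,z],1)
def rel(p,R,quiet=False):
    o=r.observe();R0=np.array(o["tool_rot"]);p0=np.array(o["eef_pos"])
    print("row",np.round(R0.T@(np.array(p)-p0),4).tolist(),np.round(Ro.from_matrix(R0.T@R).as_rotvec(),4).tolist(),"t",round(o["t"],2))
def snap(n,name):
    c=cams.get_image(n); cv2.imwrite(f"pics/{name}.png",c["img"][:,:,::-1]); np.savez(f"pics/{name}.npz",**c); return c
E
python3 -c "
from h import *
rel([.50,.08,.36],down(0))"
```

```text
row [-0.4102, -0.1101, -0.4587] [0.0022, 2.8628, -0.0006] t 0.15
```

Request:
send_rows(
  commands=[
    [[-0.41,-0.11,-0.459,0.002,2.863,0],[-0.41,-0.11,-0.459,0.002,2.863,0],[-0.41,-0.11,-0.459,0.002,2.863,0],[-0.41,-0.11,-0.459,0.002,2.863,0],[-0.41,-0.11,-0.459,0.002,2.863,0]],
  ],
  gripper=1,
  force=60,
)

```text
t: 0.57
eef_pos: [0.2817, 0.4256, 0.2867]
tool_rot: [[0.789, -0.0, -0.614], [0.614, -0.001, 0.789], [-0.001, -1.0, -0.0]]
ft_force: [1.0, 0.5, 0.6]
width: 0.0853
```

```bash
python3 -c "
from h import *
rel([.50,.08,.36],down(0)); print(r.observe()['q'])"
```

```text
row [-0.0402, -0.0732, -0.4068] [0.0008, 2.2325, 0.0001] t 0.57
[ 8.40282812e-01 -2.44672000e-01  1.82994180e+00 -2.17536805e-04
  1.55691989e+00  1.78619674e-01]
```

Request:
send_rows(
  commands=[
    [[-0.04,-0.073,-0.407,0,2.232,0],[-0.04,-0.073,-0.407,0,2.232,0],[-0.04,-0.073,-0.407,0,2.232,0],[-0.04,-0.073,-0.407,0,2.232,0],[-0.04,-0.073,-0.407,0,2.232,0]],
  ],
)

```text
t: 0.98
eef_pos: [0.3911, 0.2519, 0.3235]
tool_rot: [[0.999, 0.0, -0.036], [0.036, -0.0, 0.999], [0.0, -1.0, -0.0]]
ft_force: [1.2, -0.4, 0.5]
width: 0.0848
```

```bash
python3 -c "
from h import *
rel([.50,.02,.36],down(0)); print(r.observe()['q'])"
```

```text
row [0.1005, -0.0364, -0.2357] [-0.0001, 1.6069, 0.0004] t 0.98
[ 4.12251374e-01 -3.74595970e-01  1.87219796e+00 -2.89329643e-04
  1.64380772e+00  3.76122276e-01]
```

Request:
send_rows(
  commands=[
    [[0.1,-0.036,-0.236,0,1.607,0],[0.1,-0.036,-0.236,0,1.607,0],[0.1,-0.036,-0.236,0,1.607,0],[0.1,-0.036,-0.236,0,1.607,0],[0.1,-0.036,-0.236,0,1.607,0]],
  ],
)

```text
t: 1.4
eef_pos: [0.4779, 0.0647, 0.3524]
tool_rot: [[0.831, 0.0, 0.556], [-0.556, -0.0, 0.831], [0.0, -1.0, 0.0]]
ft_force: [1.9, 0.4, -0.1]
width: 0.0851
```

```bash
python3 -c "
from h import *
rel([.50,.02,.36],down(0)); print(r.observe()['q'])"
```

```text
row [0.0432, -0.0076, -0.0249] [-0.0003, 0.9814, 0.0002] t 1.4
[-1.98846197e-02 -3.35217086e-01  1.79532622e+00 -8.35776233e-05
  1.68115836e+00  5.69532977e-01]
```

Request:
send_rows(
  commands=[
    [[0.043,-0.008,-0.025,0,0.981,0],[0.043,-0.008,-0.025,0,0.981,0],[0.043,-0.008,-0.025,0,0.981,0],[0.043,-0.008,-0.025,0,0.981,0],[0.043,-0.008,-0.025,0,0.981,0]],
  ],
)

```text
t: 1.82
eef_pos: [0.4998, 0.0194, 0.36]
tool_rot: [[0.348, -0.001, 0.938], [-0.938, 0.0, 0.348], [-0.0, -1.0, -0.001]]
ft_force: [-0.4, 0.2, 0.5]
width: 0.0854
```

```bash
python3 -c "
from h import *
snap('wrist','w1')
rel([.46,-.253,.30],down(0)); print(r.observe()['q'])"
```

```text
row [0.2422, 0.06, -0.1313] [0.0006, 0.3521, -0.0001] t 1.87
[-1.09632611e-01 -2.90402910e-01  1.74777984e+00 -4.44651161e-05
  1.68479281e+00  1.10905606e+00]
```

View pics/w1.png

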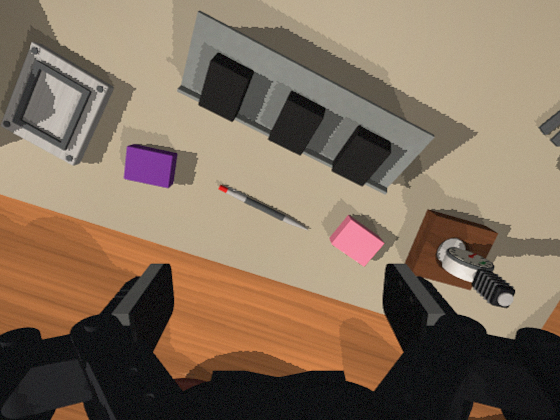

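Run:
```python
from h import *
c=load("w1")
im=np.clip(c["img"].astype(float)*1,0,255)
g=(255*(c["img"]/255.)**0.5).astype(np.uint8)
d=dict(c);d["img"]=g
crop(d,175,0,440,205,3,"w1a"); crop(d,400,195,530,315,5,"w1b"); crop(d,0,30,120,170,4,"w1c")
```

```text
(no output)
```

View pics/w1a.png

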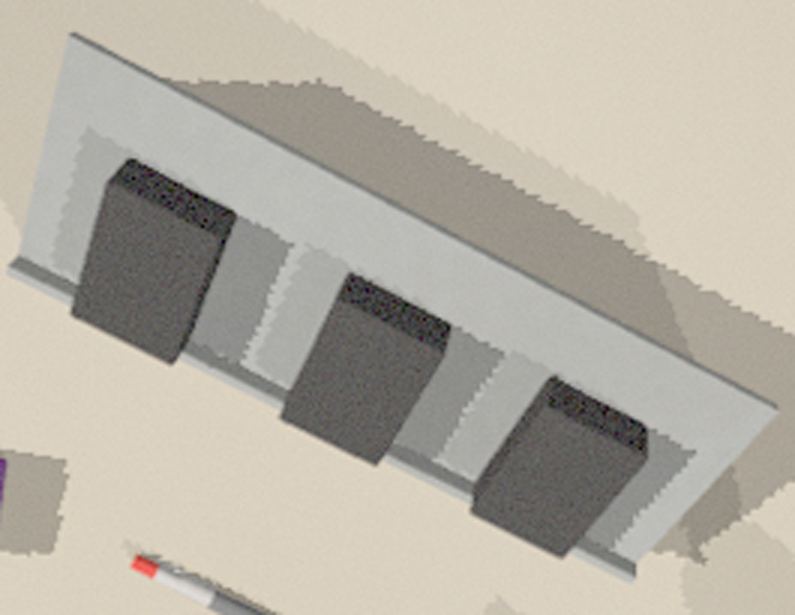

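View pics/w1b.png

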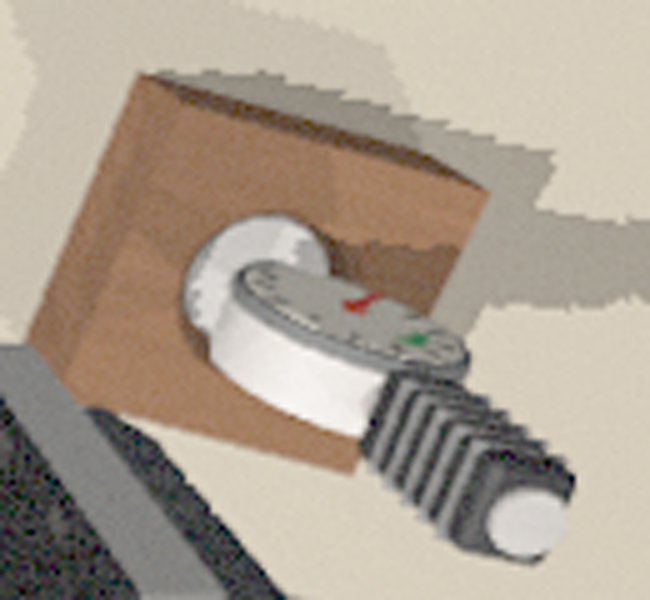

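View pics/w1c.png

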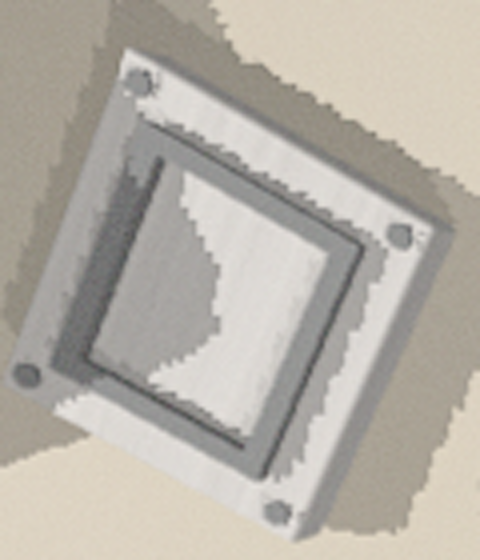

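```bash
cat > geo.py <<'E'
from h import *
c=load("w1")
A=lambda u,v:((u+.5)/3+175-.5,(v+.5)/3-.5)
B=lambda u,v:((u+.5)/5+400-.5,(v+.5)/5+195-.5)
C=lambda u,v:((u+.5)/4-.5,(v+.5)/4+30-.5)
bl=onz(c,*A(72,35),.075);br=onz(c,*A(775,408),.075);fl=onz(c,*A(12,260),.039);fr=onz(c,*A(635,572),.039)
E
python3 - <<'E'
from geo import *
print(bl,br,fl,fr)
for a,b in((bl,br),(fl,fr)): print("yaw",np.degrees(np.arctan2(*(a-b)[:2])),np.linalg.norm(a-b))
yaw=-np.arctan2(*(bl-br)[:2])
xr=np.array([np.cos(yaw),np.sin(yaw),0]);yr=np.array([-np.sin(yaw),np.cos(yaw),0])
n=-.5*xr+np.array([0,0,.866]); up=.866*xr+np.array([0,0,.5])
back=(bl+br)/2 # on plate top edge
print("mid",back, "n",n)
for h in (.020,.024,.028):
  p0=back+n*h
  for nm,q in dict(L=[(107,185),(222,238),(175,362),(72,316)],M=[(340,305),(440,352),(376,464),(282,420)],R=[(541,410),(645,455),(563,556),(473,510)]).items():
    P=[]
    for uv in q:
      o,d=ray(c,*A(*uv)); P.append(o+d*((p0-o)@n)/(d@n))
    P=np.array(P);e=np.linalg.norm(P-np.roll(P,-1,0),axis=1)
    print(h,nm,P.mean(0).round(4),e.round(4), "slope coords",round((P.mean(0)-p0)@up,4),round((P.mean(0)-p0)@yr,4),"yaw err deg",np.degrees(np.arctan2((P[0]+P[1]-P[2]-P[3])@yr,(P[0]+P[1]-P[2]-P[3])@up)).round(1))
H=[onz(c,*B(*q),.032) for q in[(140,72),(488,190),(353,472),(75,402)]]
H=np.array(H);print("holder",H.round(4),H.mean(0),np.linalg.norm(H-np.roll(H,-1,0),axis=1))
S=np.array([onz(c,*C(*q),.022) for q in[(139,82),(400,236),(278,511),(27,375)]])
print("blk",S.round(4),S.mean(0)); v=S[0]-S[3]+S[1]-S[2];w=S[0]-S[1]+S[3]-S[2];print(np.degrees(np.arctan2(v[1],v[0])),np.degrees(np.arctan2(w[1],w[0])))
F=np.array([onz(c,*C(*q),.028) for q in[(148,123),(365,247),(262,480),(55,365)]])
print("frame",F.mean(0),np.linalg.norm(F-np.roll(F,-1,0),axis=1))
print("cap",onz(c,*B(530,522),.149))
# dial ellipse centre & extreme
print("dial 3-9 edges",onz(c,*B(237,275),.067),onz(c,*B(467,355),.067))
E
```

```text
[0.62126214 0.15159911 0.075     ] [ 0.59210758 -0.13314671  0.075     ] [0.54110221 0.16019531 0.039     ] [ 0.51144205 -0.12468429  0.039     ]
yaw 5.846029469260951 0.2862344657916298
yaw 5.943919759878905 0.28641946940106605
mid [0.60668486 0.0092262  0.075     ] n [-0.4973996   0.05092776  0.866     ]
0.02 L [0.5532 0.1061 0.0617] [0.0443 0.0578 0.0437 0.0579] slope coords -0.0612 0.091 yaw err deg 0.4
0.02 M [0.5436 0.0157 0.0615] [0.0407 0.0582 0.0422 0.0578] slope coords -0.0617 0.0 yaw err deg 0.5
0.02 R [ 0.5354 -0.0707  0.0618] [0.0435 0.0588 0.0432 0.0551] slope coords -0.061 -0.0868 yaw err deg 1.4
0.024 L [0.5534 0.1054 0.0665] [0.0438 0.0572 0.0433 0.0572] slope coords -0.0587 0.0903 yaw err deg 0.4
0.024 M [0.5439 0.016  0.0662] [0.0402 0.0576 0.0417 0.0571] slope coords -0.0591 0.0004 yaw err deg 0.5
0.024 R [ 0.5357 -0.0694  0.0666] [0.043  0.0582 0.0427 0.0544] slope coords -0.0584 -0.0854 yaw err deg 1.4
0.028 L [0.5536 0.1047 0.0712] [0.0433 0.0565 0.0428 0.0566] slope coords -0.0561 0.0896 yaw err deg 0.4
0.028 M [0.5442 0.0163 0.071 ] [0.0398 0.0569 0.0412 0.0565] slope coords -0.0565 0.0007 yaw err deg 0.5
0.028 R [ 0.5361 -0.0681  0.0713] [0.0425 0.0575 0.0422 0.0538] slope coords -0.0558 -0.0841 yaw err deg 1.4
holder [[ 0.5064 -0.1895  0.032 ]
 [ 0.5092 -0.2928  0.032 ]
 [ 0.4211 -0.3005  0.032 ]
 [ 0.4134 -0.2168  0.032 ]] [ 0.46253257 -0.24990593  0.032     ] [0.10341113 0.08851915 0.0840921  0.0969739 ]
blk [[0.5197 0.338  0.022 ]
 [0.5036 0.2552 0.022 ]
 [0.406  0.2741 0.022 ]
 [0.4213 0.3569 0.022 ]] [0.46264234 0.30606996 0.022     ]
-10.905365822067536 79.25391802844986
frame [0.4632478  0.30363063 0.028     ] [0.06908363 0.08300434 0.06858722 0.08208279]
cap [ 0.46168708 -0.25201135  0.149     ]
dial 3-9 edges [ 0.47160487 -0.21893499  0.067     ] [ 0.47233512 -0.28466034  0.067     ]
```

```bash
python3 -c "
from h import *
rel([.40,-.252,.26],down(0))"
```

```text
row [0.2206, 0.1, -0.1872] [0.0006, 0.3521, -0.0001] t 1.87
```

Request:
send_rows(
  commands=[
    [[0.231,0.1,-0.159,0,0.352,0],[0.231,0.1,-0.159,0,0.352,0],[0.231,0.1,-0.159,0,0.352,0],[0.231,0.1,-0.159,0,0.352,0],[0.231,0.1,-0.159,0,0.352,0]],
  ],
)

```text
t: 2.28
eef_pos: [0.4502, -0.1713, 0.2896]
tool_rot: [[0.003, -0.0, 1.0], [-1.0, -0.0, 0.003], [0.0, -1.0, -0.0]]
ft_force: [0.5, 0.2, -1.5]
width: 0.0854
```

Request:
send_rows(
  commands=[
    [[0.075,0.035,-0.05,0,0,0],[0.077,0.035,-0.056,0,0,0],[0.077,0.035,-0.056,0,0,0]],
  ],
)

```text
t: 2.53
eef_pos: [0.3916, -0.2504, 0.252]
tool_rot: [[0.003, -0.004, 1.0], [-1.0, 0.001, 0.003], [-0.001, -1.0, -0.004]]
ft_force: [-0.1, -0.4, -0.7]
width: 0.0851
```

```bash
python3 -c "
from h import *
c=snap('wrist','w2')
rel([.4615,-.252,.26],down(0)); print(r.observe()['q'])"
```

```text
row [0.0008, -0.0092, 0.0709] [0.0056, 0.0011, -0.001] t 2.58
[-0.73041858 -0.34487364  1.96829216 -0.00300833  1.52303665  0.83943713]
```

View pics/w2.png

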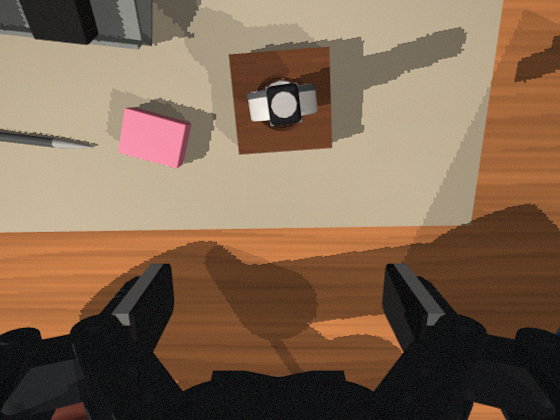

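Run:
```python
from h import *
c=load("w2");d=dict(c);d["img"]=(255*(c["img"]/255.)**0.6).astype(np.uint8)
crop(d,225,40,345,160,5,"w2a")
```

```text
(no output)
```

View pics/w2a.png

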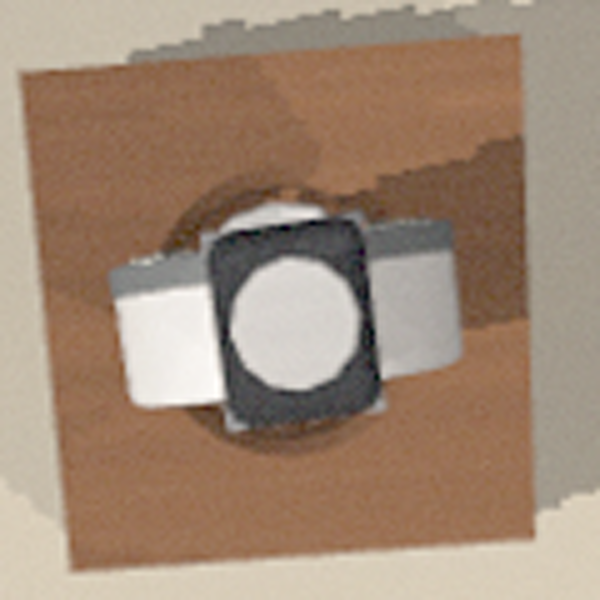

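Run:
```python
from h import *
c=load("w2")
B=lambda u,v:((u+.5)/5+225-.5,(v+.5)/5+40-.5)
print("cap",onz(c,*B(295,322),.149))
G=np.array([onz(c,*B(*q),.146) for q in [(208,232),(355,215),(384,405),(232,427)]]);print(G.mean(0),np.linalg.norm(G-np.roll(G,-1,0),axis=1))
v=G[0]-G[1]+G[3]-G[2];u=G[0]-G[3]+G[1]-G[2];print(np.degrees(np.arctan2(-v[0],v[1])),np.degrees(np.arctan2(u[1],u[0])))
a,b=onz(c,*B(112,280),.067),onz(c,*B(453,235),.067);print(a,b,np.degrees(np.arctan2(-(a-b)[0],(a-b)[1])))
H=np.array([onz(c,*B(*q),.032) for q in[(22,72),(520,37),(534,537),(72,570)]])
print("holder",H.round(4),H.mean(0))
P=np.array([onz(c,*B(*q),.032) for q in[(170,235),(205,418),(285,452),(345,448),(290,185)]]);print(P.round(4))
cc=cv2.fitEllipse; 
# circle fit
A=np.c_[2*P[:,:2],np.ones(5)];s=np.linalg.lstsq(A,(P[:,:2]**2).sum(1),rcond=None)[0];print(s[:2],np.sqrt(s[2]+s[0]**2+s[1]**2))
```

```text
cap [ 0.46124425 -0.25333496  0.149     ]
[ 0.46129733 -0.25335421  0.146     ] [0.01801583 0.02289121 0.01925096 0.02345149]
7.358986737947328 8.553497455810671
[ 0.4666581  -0.22415044  0.067     ] [ 0.47389113 -0.28030074  0.067     ] 7.340164934850106
holder [[ 0.5024 -0.2059  0.032 ]
 [ 0.5084 -0.2945  0.032 ]
 [ 0.42   -0.301   0.032 ]
 [ 0.4134 -0.2123  0.032 ]] [ 0.46104935 -0.25344045  0.032     ]
[[ 0.4748 -0.232   0.032 ]
 [ 0.4421 -0.2381  0.032 ]
 [ 0.4359 -0.2532  0.032 ]
 [ 0.4367 -0.2646  0.032 ]
 [ 0.4835 -0.2539  0.032 ]]
[ 0.45996711 -0.25335734] 0.024618364309382183
```

```bash
python3 -c "
from h import *
rel([.461,-.2535,.20],down(7.7));rel([.461,-.2535,.124],down(7.7))"
```

```text
row [0.0023, 0.0508, 0.0707] [0.0055, -0.1333, -0.0014] t 2.58
row [0.0024, 0.1267, 0.0711] [0.0055, -0.1333, -0.0014] t 2.58
```

Request:
send_rows(
  commands=[
    [[0.002,0.03,0.035,0.005,-0.133,-0.001],[0.002,0.05,0.071,0.005,-0.133,-0.001],[0.002,0.051,0.071,0.005,-0.133,-0.001],[0.002,0.051,0.071,0.005,-0.133,-0.001]],
  ],
  gripper=0.2,
)

```text
t: 2.92
eef_pos: [0.4613, -0.2518, 0.1964]
tool_rot: [[0.137, -0.006, 0.991], [-0.991, 0.004, 0.137], [-0.005, -1.0, -0.005]]
ft_force: [-0.3, -0.2, 0.8]
width: 0.0513
```

```bash
python3 -c "
from h import *
c=snap('wrist','w3');rel([.461,-.2535,.124],down(7.7))"
```

```text
row [0.0013, 0.0746, -0.0003] [0.0028, 0.0023, -0.0025] t 2.97
```

View pics/w3.png

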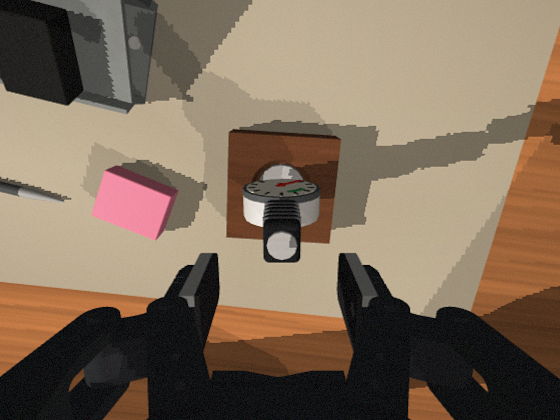

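The tester's cap at (282,245) sits midway between the fingertips (218 and 345), and the dial is square to the jaws. I'm descending.

Request:
send_rows(
  commands=[
    [[0.001,0.035,0,0.003,0.002,-0.002],[0.001,0.06,0,0.003,0.002,-0.002],[0.001,0.075,0,0.003,0.002,-0.002],[0.001,0.075,0,0.003,0.002,-0.002]],
  ],
)

```text
t: 3.3
eef_pos: [0.4592, -0.2518, 0.1214]
tool_rot: [[0.135, -0.004, 0.991], [-0.991, 0.003, 0.135], [-0.003, -1.0, -0.003]]
ft_force: [-0.3, 0.7, -0.1]
width: 0.0515
```

Request:
send_rows(
  commands=[
    [[0,0,0,0,0,0],[0,0,0,0,0,0],[0,0,0,0,0,0],[0,0,0,0,0,0]],
  ],
  gripper=-1,
  force=60,
)

```text
t: 3.63
eef_pos: [0.4602, -0.2529, 0.124]
tool_rot: [[0.135, -0.0, 0.991], [-0.991, 0.0, 0.135], [-0.0, -1.0, -0.0]]
ft_force: [-0.6, -0.3, 3.3]
width: 0.0191
```

```bash
python3 -c "
from h import *
rel([.461,-.2535,.124],down(7.7));o=r.observe();print(o['eef_pos'],o['tool_rot'],o['width'],o['moment'])"
```

```text
row [0.0007, 0.0, 0.0007] [0.0002, 0.0014, -0.0001] t 3.63
[ 0.4602247  -0.2528748   0.12401486] [[ 1.35336610e-01 -1.92032828e-04  9.90799659e-01]
 [-9.90799676e-01  3.49870248e-05  1.35336619e-01]
 [-6.06542061e-05 -9.99999981e-01 -1.85531039e-04]] 0.019088047162967782 [-0.05725664  0.13827201 -0.0399599 ]
```

```bash
cat >> h.py <<'E'
yaw=np.radians(-5.9)
xr=np.array([np.cos(yaw),np.sin(yaw),0]);yr=np.array([-np.sin(yaw),np.cos(yaw),0]);zz=np.array([0,0,1.])
nn=-.5*xr+.8660254*zz; up=.8660254*xr+.5*zz
RT=np.stack([np.cross(-nn,up),-nn,up],1)
F=dict(L=np.array([.5534,.1054,.0665]),M=np.array([.5440,.0158,.0664]),R=np.array([.5355,-.0697,.0666]))
E
python3 -c "
from h import *
rel([.460,-.253,.26],down(7.8));rel(F['R']+nn*.17,RT);print(F['R']+nn*.17)
t=load('top0');s=load('side0')
for k in F: print(k,proj(t,F[k]),proj(s,F[k]))"
```

```text
row [0.0001, -0.136, -0.0003] [0.0002, -0.0004, -0.0001] t 3.63
row [-0.1914, -0.0898, 0.0168] [0.5213, 0.2332, -0.0625] t 3.63
[ 0.45095026 -0.06096263  0.21382432]
L [242.50025273 222.84426193] [248.2203869  199.07159524]
M [278.15776585 225.46600104] [268.75460722 218.8352837 ]
R [312.41424724 227.78175377] [290.11673572 239.06768787]
```

Request:
send_rows(
  commands=[
    [[0,-0.01,0,0,0,0],[0,-0.03,0,0,0,0],[0,-0.07,0,0,0,0],[0,-0.11,0,0,0,0],[0,-0.136,0,0,0,0]],
  ],
)

```text
t: 4.05
eef_pos: [0.461, -0.2533, 0.2651]
tool_rot: [[0.135, 0.004, 0.991], [-0.991, -0.003, 0.135], [0.003, -1.0, 0.003]]
ft_force: [1.1, -0.3, -2.5]
width: 0.0196
```

```bash
python3 -c "
from h import *
rel(F['R']+nn*.16,RT);o=r.observe();print(o['width'],o['ft_force'])"
```

```text
row [-0.1909, 0.0594, 0.0208] [0.5172, 0.2341, -0.0598] t 4.05
0.019572451093936405 [ 1.13175132 -0.33577578 -2.47313636]
```

Request:
send_rows(
  commands=[
    [[-0.04,0.0,0.005,0.12,0.05,-0.015],[-0.08,0.005,0.01,0.23,0.1,-0.03],[-0.12,0.015,0.015,0.35,0.15,-0.04],[-0.155,0.03,0.02,0.46,0.2,-0.05],[-0.191,0.045,0.021,0.517,0.234,-0.06]],
  ],
)

```text
t: 4.47
eef_pos: [0.4552, -0.0603, 0.2194]
tool_rot: [[-0.106, 0.501, 0.859], [-0.994, -0.052, -0.093], [-0.002, -0.864, 0.504]]
ft_force: [-0.5, -0.2, -2.0]
width: 0.0196
```

Request:
send_rows(
  commands=[
    [[0,0,0,0.05,0,0],[0,0,0,0.05,0,0]],
  ],
)

```text
t: 4.63
eef_pos: [0.4526, -0.0572, 0.2159]
tool_rot: [[-0.101, 0.541, 0.835], [-0.995, -0.053, -0.086], [-0.002, -0.839, 0.544]]
ft_force: [0.4, -0.2, -3.9]
width: 0.0194
```

```bash
python3 -c "
from h import *
snap('wrist','w4');snap('side','s4')
rel(F['R']+nn*.12,RT);o=r.observe();print(o['width'],o['ft_force'],o['q'])"
```

```text
row [0.001, 0.0531, -0.0096] [-0.0549, -0.0029, 0.0011] t 4.73
0.019457845142585296 [ 0.69403018 -1.08967794 -0.88022973] [-0.38030746 -0.78423319  2.36454222  0.17663484  1.00730128  1.24471572]
```

View pics/w4.png

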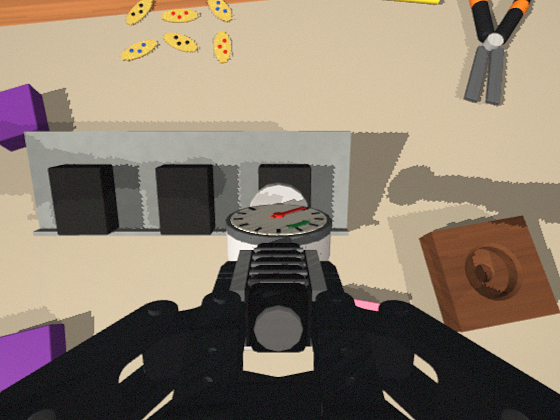

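View pics/s4.png

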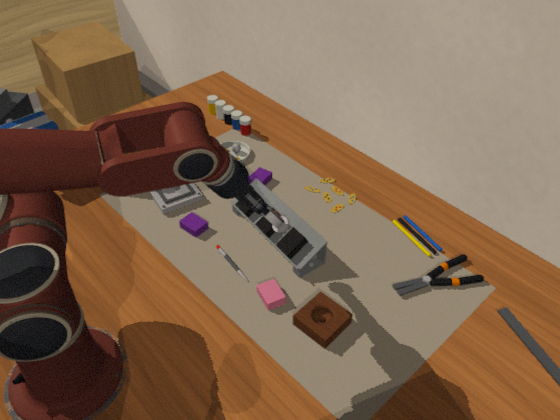

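Request:
send_rows(
  commands=[
    [[0,0,-0.005,-0.03,-0.003,0.001],[0.001,0.02,-0.008,-0.055,-0.003,0.001],[0.001,0.038,-0.01,-0.055,-0.003,0.001],[0.001,0.045,-0.01,-0.055,-0.003,0.001],[0.001,0.046,-0.01,-0.055,-0.003,0.001]],
  ],
)

```text
t: 5.15
eef_pos: [0.4718, -0.0642, 0.1753]
tool_rot: [[-0.105, 0.494, 0.863], [-0.995, -0.051, -0.091], [-0.001, -0.868, 0.496]]
ft_force: [0.2, -0.3, -3.2]
width: 0.0196
```

```bash
cat > st.py <<'E'
import sys
from h import *
k,d=sys.argv[1],float(sys.argv[2])
rel(F[k]+nn*d,RT);o=r.observe();p=np.array(o['eef_pos'])-F[k]
print("h",round(p@nn,4),"up",round(p@up,4),"y",round(p@yr,4),"fn",round(np.array(o['ft_force'])@nn,2),"w",round(o['width'],4))
if len(sys.argv)>3:
    c=snap('wrist',sys.argv[3]); crop(c,200,170,360,270,5,sys.argv[3]+"c")
E
python3 st.py R .112 w5
```

```text
row [-0.0011, 0.0141, 0.0011] [0.0041, -0.0018, 0.0004] t 5.15
h 0.1261 up -0.001 y -0.0011 fn -2.88 w 0.0196
```

View pics/w5.png

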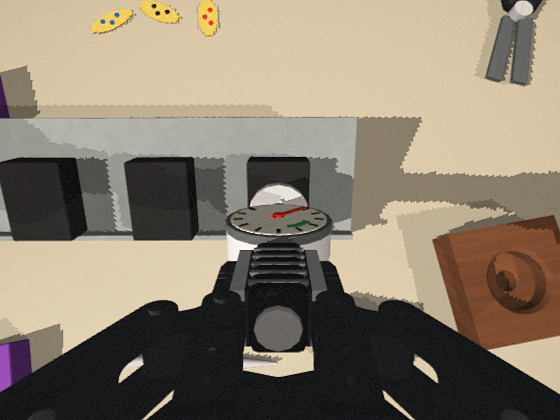

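Request:
send_rows(
  commands=[
    [[-0.001,0.007,0.001,0.004,-0.002,0],[-0.001,0.012,0.001,0.004,-0.002,0],[-0.001,0.014,0.001,0.004,-0.002,0],[-0.001,0.014,0.001,0.004,-0.002,0]],
  ],
)

```text
t: 5.53
eef_pos: [0.48, -0.0641, 0.1646]
tool_rot: [[-0.103, 0.499, 0.861], [-0.995, -0.052, -0.088], [0.001, -0.865, 0.502]]
ft_force: [-1.3, -0.0, -1.8]
width: 0.0193
```

```bash
python3 st.py R .107 w6
```

```text
row [-0.0001, 0.0058, -0.0007] [-0.0018, 0.0006, 0.0008] t 5.53
h 0.1128 up 0.0007 y -0.0001 fn -0.94 w 0.0193
```

View pics/w6c.png

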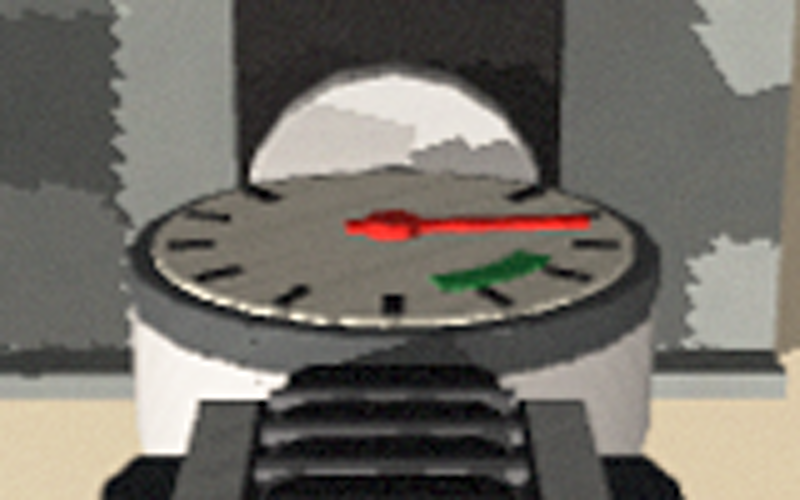

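Request:
send_rows(
  commands=[
    [[0,0.003,0,-0.002,0,0],[0,0.004,-0.001,-0.002,0,0],[0,0.005,-0.001,-0.002,0,0],[0,0.005,-0.001,-0.002,0,0]],
  ],
)

```text
t: 5.92
eef_pos: [0.482, -0.0643, 0.1609]
tool_rot: [[-0.102, 0.498, 0.861], [-0.995, -0.053, -0.088], [0.001, -0.865, 0.501]]
ft_force: [-1.3, 0.5, 1.5]
width: 0.0192
```

```bash
python3 st.py R .106 w7
```

```text
row [-0.0001, 0.0025, -0.0006] [-0.0013, 0.001, 0.001] t 5.92
h 0.1085 up 0.0006 y -0.0001 fn 2.02 w 0.0192
```

View pics/w7c.png

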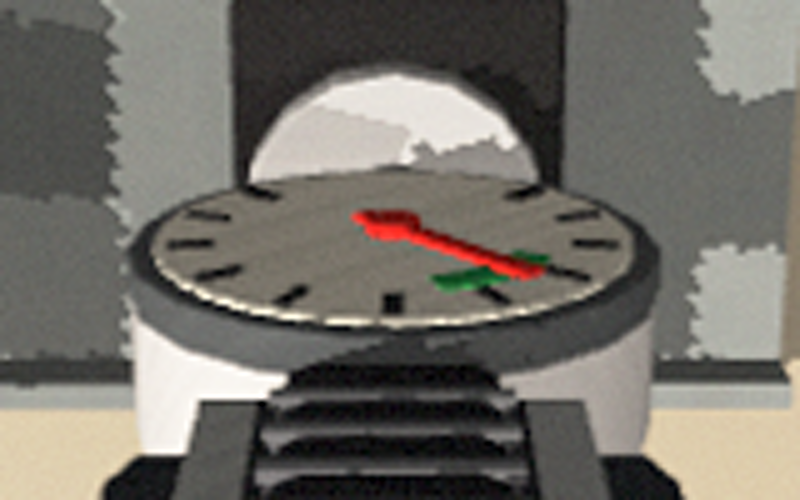

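Request:
send_rows(
  commands=[
    [[0,0.001,0,0,0,0],[0,0.002,0,0,0,0],[0,0.002,0,0,0,0]],
  ],
)

```text
t: 6.22
eef_pos: [0.4829, -0.0644, 0.1613]
tool_rot: [[-0.101, 0.497, 0.862], [-0.995, -0.052, -0.087], [0.002, -0.866, 0.5]]
ft_force: [-18.8, 3.1, 17.3]
width: 0.0192
```

```bash
python3 st.py R .105 w8
```

```text
row [-0.0002, 0.0035, -0.0015] [0.0005, 0.0024, 0.001] t 6.22
h 0.1085 up 0.0015 y -0.0002 fn 24.53 w 0.0192
```

View pics/w8c.png

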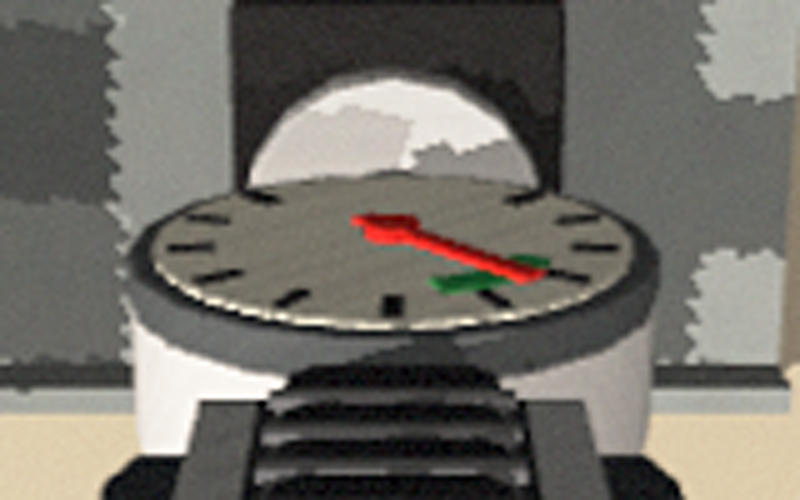

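Pad R, the one nearest the holder, brings the hand to about 1.6 by interpolating between ticks, which is inside the green. The force jump and the unmoving hand show the foot is flat. I'll ease off to a gentle force and hold.

Request:
send_rows(
  commands=[
    [[0,0.0005,-0.0015,0,0.002,0.001],[0,0.0005,-0.0015,0,0.002,0.001],[0,0.0005,-0.0015,0,0.002,0.001],[0,0.0005,-0.0015,0,0.002,0.001],[0,0.0005,-0.0015,0,0.002,0.001]],
  ],
)

```text
t: 6.68
eef_pos: [0.4822, -0.0644, 0.1609]
tool_rot: [[-0.102, 0.498, 0.861], [-0.995, -0.052, -0.088], [0.0, -0.866, 0.501]]
ft_force: [-4.3, -0.1, 6.6]
width: 0.0195
```

```bash
python3 st.py R .108 w9
```

```text
row [-0.0002, 0.0005, -0.0008] [-0.0007, 0.0006, 0.0002] t 6.68
h 0.1085 up 0.0008 y -0.0002 fn 7.83 w 0.0195
```

View pics/w9c.png

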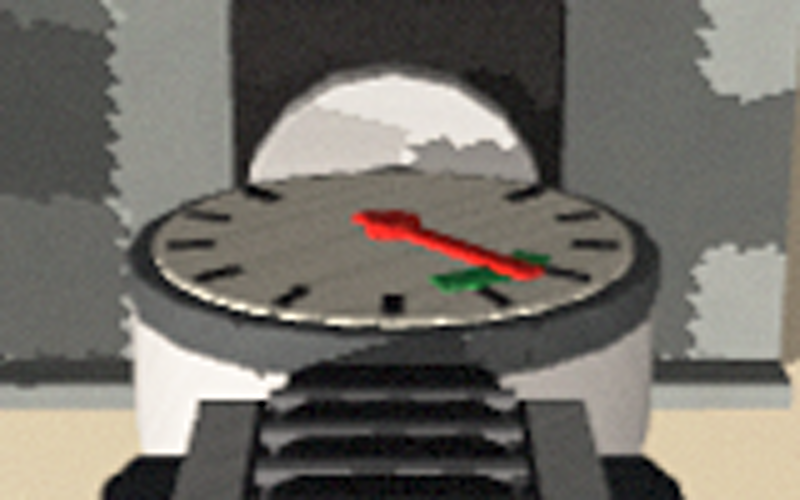

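Request:
send_rows(
  commands=[
    [[0,-0.01,0,0,0,0],[0,-0.03,0,0,0,0],[0,-0.06,0,0,0,0],[0,-0.06,0,0,0,0]],
  ],
)

```text
t: 7.07
eef_pos: [0.453, -0.0618, 0.2176]
tool_rot: [[-0.103, 0.504, 0.857], [-0.995, -0.054, -0.087], [0.002, -0.862, 0.507]]
ft_force: [1.5, -0.9, -0.9]
width: 0.0196
```

```bash
python3 -c "
from h import *
rel([.4605,-.253,.26],down(7.75))"
```

```text
row [0.1895, -0.0223, 0.0446] [-0.529, -0.2318, 0.0657] t 7.07
```

Request:
send_rows(
  commands=[
    [[0.03,-0.012,0.008,-0.08,-0.03,0.01],[0.07,-0.018,0.016,-0.2,-0.09,0.025],[0.11,-0.02,0.026,-0.31,-0.14,0.04],[0.15,-0.022,0.036,-0.42,-0.19,0.053],[0.1895,-0.022,0.0446,-0.529,-0.232,0.066]],
  ],
)

```text
t: 7.48
eef_pos: [0.461, -0.2557, 0.2592]
tool_rot: [[0.136, -0.004, 0.991], [-0.991, 0.0, 0.136], [-0.001, -1.0, -0.004]]
ft_force: [0.7, 1.1, -1.3]
width: 0.0194
```

Request:
send_rows(
  commands=[
    [[0.01,0.0,0,-0.03,0,0],[0.01,0.0,0,-0.03,0,0]],
  ],
)

```text
t: 7.65
eef_pos: [0.4635, -0.2687, 0.2559]
tool_rot: [[0.134, -0.038, 0.99], [-0.991, -0.002, 0.134], [-0.003, -0.999, -0.038]]
ft_force: [0.2, 0.4, -3.0]
width: 0.019
```

```bash
python3 -c "
from h import *
rel([.4605,-.253,.2],down(7.75));rel([.4605,-.253,.15],down(7.75))"
```

```text
row [-0.0158, 0.0559, 0.0012] [0.038, -0.001, -0.0033] t 7.65
row [-0.0156, 0.1059, 0.0031] [0.038, -0.001, -0.0033] t 7.65
```

Request:
send_rows(
  commands=[
    [[-0.0158,0.03,0.001,0.038,-0.001,-0.003],[-0.0158,0.06,0.001,0.038,-0.001,-0.003],[-0.0157,0.085,0.002,0.038,-0.001,-0.003],[-0.0157,0.09,0.0025,0.038,-0.001,-0.003],[-0.0157,0.09,0.0025,0.038,-0.001,-0.003]],
  ],
)

```text
t: 8.07
eef_pos: [0.4587, -0.2508, 0.1623]
tool_rot: [[0.135, -0.005, 0.991], [-0.991, 0.005, 0.135], [-0.005, -1.0, -0.004]]
ft_force: [0.4, 0.2, -2.3]
width: 0.0192
```

```bash
python3 -c "
from h import *
snap('side','s10')
rel([.4605,-.253,.124],down(7.75))
c=load('s10');crop(c,260,230,400,360,5,'s10c')"
```

```text
row [0.0011, 0.041, 0.0003] [0.0007, 0.0005, -0.0017] t 8.12
```

View pics/s10c.png

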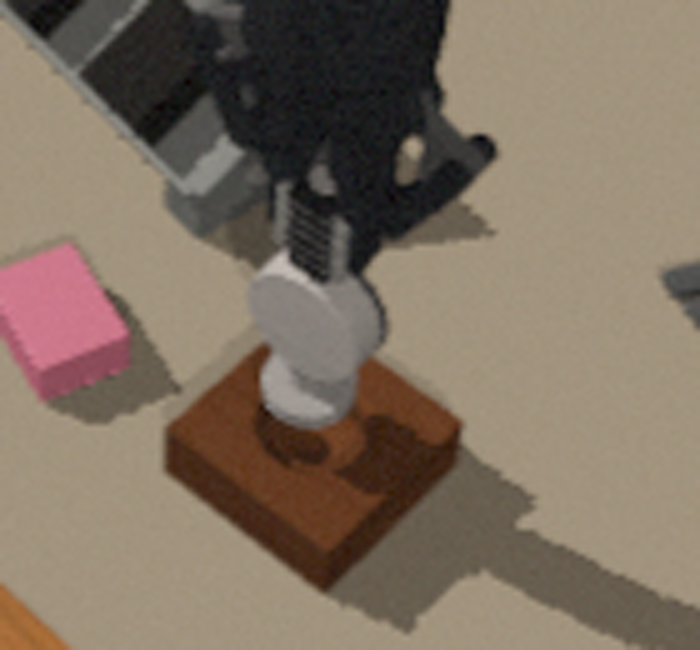

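Request:
send_rows(
  commands=[
    [[0.001,0.008,0,0.001,0,-0.002],[0.001,0.016,0,0.001,0,-0.002],[0.001,0.02,0,0.001,0,-0.002],[0.001,0.021,0,0.001,0,-0.002]],
  ],
)

```text
t: 8.45
eef_pos: [0.4599, -0.2528, 0.1434]
tool_rot: [[0.135, -0.0, 0.991], [-0.991, 0.0, 0.135], [-0.0, -1.0, -0.0]]
ft_force: [-0.2, 0.3, -2.5]
width: 0.0193
```

```bash
python3 -c "
from h import *
rel([.4602,-.2529,.124],down(7.75));print(r.observe()['ft_force'])"
```

```text
row [0.0002, 0.0194, 0.0002] [0.0002, 0.0005, -0.0003] t 8.45
[-0.22749666  0.31995215 -2.54939044]
```

Request:
send_rows(
  commands=[
    [[0,0.005,0,0,0,0],[0,0.01,0,0,0,0],[0,0.015,0,0,0,0],[0,0.018,0,0,0,0],[0,0.0185,0,0,0,0]],
  ],
)

```text
t: 8.87
eef_pos: [0.4597, -0.2526, 0.1243]
tool_rot: [[0.135, -0.001, 0.991], [-0.991, 0.001, 0.135], [-0.001, -1.0, -0.001]]
ft_force: [-0.0, 1.0, -1.3]
width: 0.0191
```

Request:
send_rows(
  commands=[
    [[0,0.0005,0,0,0,0],[0,0.0005,0,0,0,0]],
  ],
)

```text
t: 9.03
eef_pos: [0.46, -0.2528, 0.1241]
tool_rot: [[0.135, -0.0, 0.991], [-0.991, 0.001, 0.135], [-0.001, -1.0, -0.0]]
ft_force: [0.1, 0.8, -1.3]
width: 0.0193
```

Request:
send_rows(
  commands=[
    [[0,0,0,0,0,0],[0,0,0,0,0,0],[0,0,0,0,0,0],[0,0,0,0,0,0]],
  ],
  gripper=0.4,
)

```text
t: 9.37
eef_pos: [0.4602, -0.2529, 0.1246]
tool_rot: [[0.135, 0.0, 0.991], [-0.991, 0.0, 0.135], [-0.0, -1.0, 0.0]]
ft_force: [0.8, 0.2, 0.3]
width: 0.06
```

Request:
send_rows(
  commands=[
    [[0,-0.02,0,0,0,0],[0,-0.05,0,0,0,0],[0,-0.09,0,0,0,0],[0,-0.12,0,0,0,0]],
  ],
)

```text
t: 9.7
eef_pos: [0.4604, -0.2531, 0.2473]
tool_rot: [[0.135, 0.002, 0.991], [-0.991, -0.001, 0.135], [0.001, -1.0, 0.002]]
ft_force: [-0.2, -0.4, 0.3]
width: 0.0596
```

```bash
python3 -c "
from h import *
c=snap('wrist','w11'); c2=snap('side','s11');crop(c2,260,230,400,360,4,'s11c')
rel(F['R']+nn*.05,RT);print(F['R']+nn*.05,r.observe()['width'])"
```

```text
row [-0.181, 0.1415, 0.0713] [0.5105, 0.2353, -0.0546] t 9.8
[ 0.51063243 -0.06713019  0.10990127] 0.05964785367379728
```

View pics/w11.png

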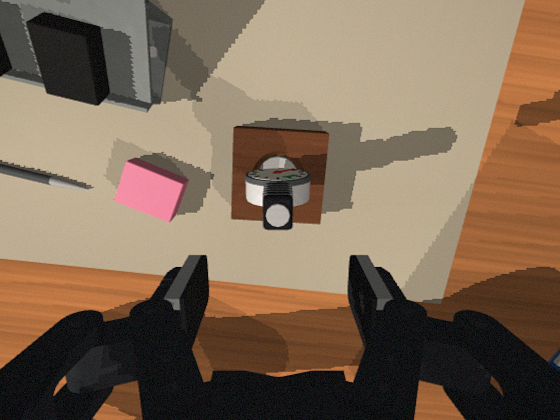

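View pics/s11c.png

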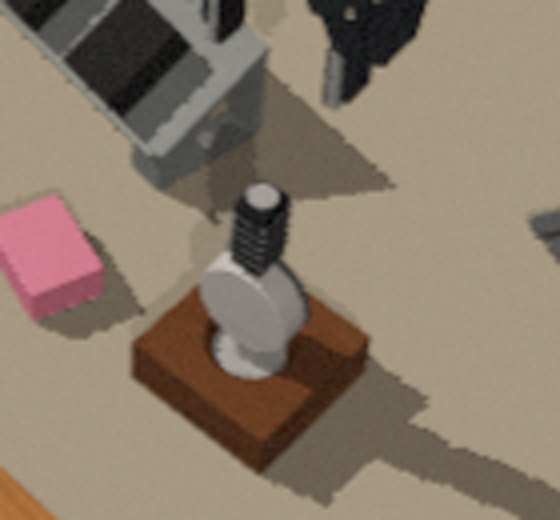

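```bash
python3 -c "
from h import *
rel(F['R']+nn*.09,RT)"
```

```text
row [-0.1854, 0.1066, 0.0522] [0.5105, 0.2353, -0.0546] t 9.8
```

Request:
send_rows(
  commands=[
    [[-0.04,0.005,0.01,0.12,0.05,-0.012],[-0.08,0.01,0.02,0.23,0.1,-0.025],[-0.12,0.03,0.03,0.35,0.16,-0.035],[-0.155,0.055,0.04,0.45,0.21,-0.045],[-0.185,0.08,0.052,0.51,0.235,-0.055]],
  ],
)

```text
t: 10.22
eef_pos: [0.4886, -0.0686, 0.1743]
tool_rot: [[-0.106, 0.503, 0.858], [-0.994, -0.053, -0.092], [-0.001, -0.863, 0.506]]
ft_force: [0.4, 0.1, -0.9]
width: 0.0597
```

```bash
python3 -c "
from h import *
rel(F['R']+nn*.07,RT)"
```

```text
row [-0.0038, 0.0465, -0.0137] [-0.0065, -0.0034, 0.0013] t 10.22
```

Request:
send_rows(
  commands=[
    [[-0.003,0.025,-0.008,-0.006,-0.003,0.001],[-0.004,0.044,-0.014,-0.006,-0.003,0.001],[-0.004,0.046,-0.014,-0.006,-0.003,0.001]],
  ],
)

```text
t: 10.47
eef_pos: [0.497, -0.0636, 0.1215]
tool_rot: [[-0.101, 0.49, 0.866], [-0.995, -0.048, -0.089], [-0.002, -0.87, 0.493]]
ft_force: [-0.0, -0.2, -0.4]
width: 0.0597
```

```bash
python3 -c "
from h import *
snap('wrist','w12')
rel(F['R']+nn*.003,RT)"
```

```text
row [0.0013, 0.0654, 0.0041] [0.0054, -0.0001, -0.0014] t 10.52
```

View pics/w12.png

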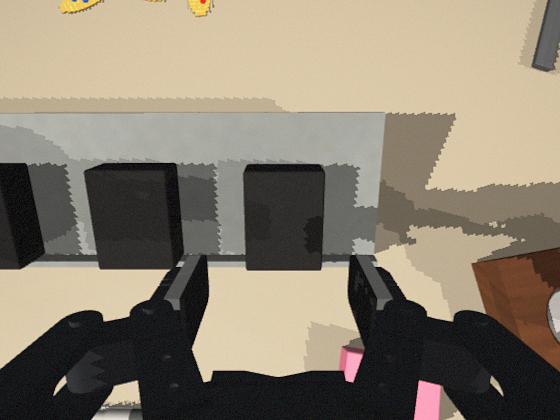

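Request:
send_rows(
  commands=[
    [[0.002,0.025,0.003,0.005,0,-0.001],[0.003,0.045,0.004,0.005,0,-0.001],[0.003,0.058,0.004,0.005,0,-0.001],[0.003,0.065,0.004,0.005,0,-0.001],[0.003,0.0655,0.004,0.005,0,-0.001]],
  ],
)

```text
t: 10.93
eef_pos: [0.5343, -0.0719, 0.0691]
tool_rot: [[-0.104, 0.496, 0.862], [-0.995, -0.051, -0.09], [-0.001, -0.867, 0.499]]
ft_force: [1.4, -0.8, -0.3]
width: 0.0596
```

```bash
python3 st.py R .003 w13
```

```text
row [-0.0023, -0.0004, -0.0004] [0.0012, -0.001, -0.0002] t 10.93
h 0.0026 up 0.0004 y -0.0024 fn -1.0 w 0.0596
```

View pics/w13.png

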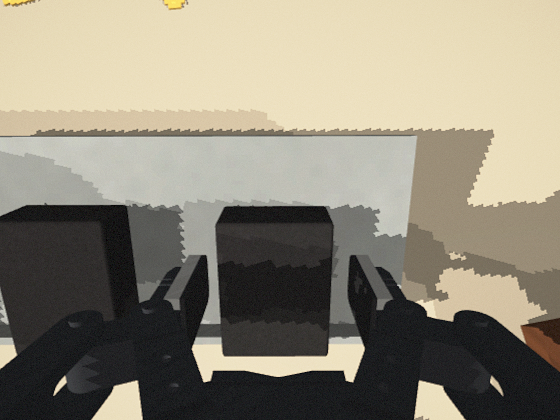

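Request:
send_rows(
  commands=[
    [[0,0,0,0,0,0],[0,0,0,0,0,0],[0,0,0,0,0,0],[0,0,0,0,0,0]],
  ],
  gripper=-1,
  force=35,
)

```text
t: 11.32
eef_pos: [0.5351, -0.0724, 0.0715]
tool_rot: [[-0.104, 0.499, 0.86], [-0.995, -0.052, -0.089], [0.001, -0.865, 0.502]]
ft_force: [-5.8, -0.7, 6.3]
width: 0.0441
```

Request:
send_rows(
  commands=[
    [[0,-0.006,0,0,0,0],[0,-0.02,0,0,0,0],[0,-0.04,0,0,0,0],[0,-0.06,0,0,0,0]],
  ],
)

```text
t: 11.65
eef_pos: [0.5041, -0.0688, 0.1235]
tool_rot: [[-0.103, 0.498, 0.861], [-0.995, -0.052, -0.089], [0.0, -0.866, 0.501]]
ft_force: [1.1, -0.1, 0.1]
width: 0.0439
```

```bash
python3 st.py R .07 w14;python3 -c "
from h import *
rel([.50,-.06,.24],down(-8))"
```

```text
row [-0.0024, -0.005, -0.0013] [-0.0009, -0.0004, 0.0003] t 11.65
h 0.065 up 0.0013 y -0.0024 fn -0.49 w 0.0439
row [-0.0085, -0.0998, 0.0514] [-0.5312, 0.0358, -0.008] t 11.7
```

View pics/w14.png

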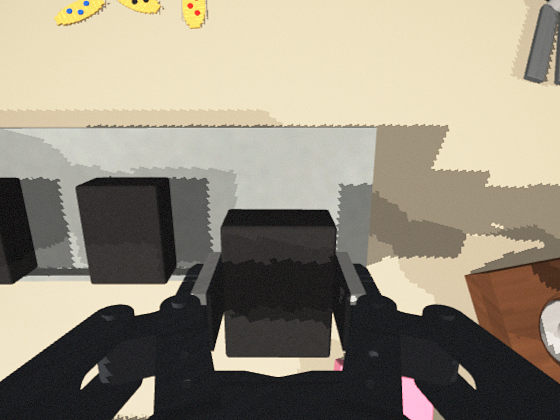

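```bash
cat > padtool.py <<'E'
from h import *
def padt(c,q,h=.004):
    M=np.array([[1,0,0],[0,-0.281,-.96],[0,.96,-.281]]) # cam->tool approx
    Rct=np.array([[1.,0,0],[0,-.281,.96],[0,-.96,-.281]])
    o=np.array([0,-.123,.071]);P=[]
    for u,v in q:
        d=Rct@np.linalg.inv(c["mtx"])@np.array([u,v,1.]);P.append(o+d*(h-o[1])/d[1])
    return np.array(P)
E
python3 - <<'E'
from padtool import *
c=load("w14")
d=dict(c);d["img"]=(255*(c["img"]/255.)**0.5).astype(np.uint8)
crop(d,190,190,370,370,4,"w14c")
for h in(.002,.005):
  P=padt(c,[(220,225),(335,225),(330,357),(226,357)],h);print(P.round(4).tolist(),P.mean(0))
E
```

```text
[[-0.0215, 0.002, 0.0264], [0.0213, 0.002, 0.0264], [0.0218, 0.002, -0.0322], [-0.0217, 0.002, -0.0322]] [-3.66008236e-05  2.00000000e-03 -2.89218568e-03]
[[-0.022, 0.005, 0.0253], [0.0218, 0.005, 0.0253], [0.0223, 0.005, -0.0346], [-0.0222, 0.005, -0.0346]] [-3.74792434e-05  5.00000000e-03 -4.66559813e-03]
```

View pics/w14c.png

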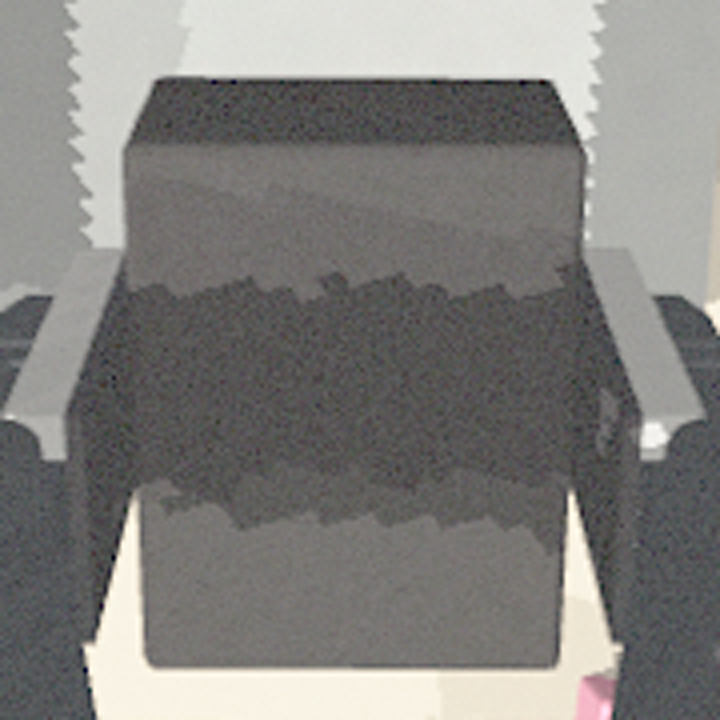

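Request:
send_rows(
  commands=[
    [[-0.001,-0.035,0.01,-0.08,0.005,0],[-0.003,-0.065,0.025,-0.18,0.01,-0.002],[-0.005,-0.09,0.035,-0.3,0.02,-0.004],[-0.05,-0.11,0.05,-0.42,0.03,-0.006],[-0.09,-0.11,0.055,-0.53,0.036,-0.008]],
  ],
)

```text
t: 12.12
eef_pos: [0.5071, 0.013, 0.2559]
tool_rot: [[-0.144, 0.007, 0.99], [-0.99, -0.003, -0.144], [0.002, -1.0, 0.007]]
ft_force: [2.1, -0.4, 0.3]
width: 0.0441
```

```bash
python3 -c "
from h import *
rel([.46,.24,.22],down(-10.9))"
```

```text
row [-0.2179, 0.035, -0.0797] [-0.0069, 0.0454, 0.0015] t 12.12
```

Request:
send_rows(
  commands=[
    [[-0.04,0.005,-0.015,-0.005,0.01,0.001],[-0.08,0.01,-0.03,-0.007,0.02,0.001],[-0.12,0.015,-0.045,-0.007,0.03,0.001],[-0.16,0.025,-0.06,-0.007,0.04,0.001],[-0.195,0.035,-0.075,-0.007,0.045,0.0015]],
  ],
)

```text
t: 12.53
eef_pos: [0.4617, 0.2165, 0.2209]
tool_rot: [[-0.189, 0.002, 0.982], [-0.982, 0.001, -0.189], [-0.001, -1.0, 0.002]]
ft_force: [1.0, -0.0, 0.7]
width: 0.0442
```

Request:
send_rows(
  commands=[
    [[0,0,0,0,0,0],[0,0,0,0,0,0]],
  ],
)

```text
t: 12.7
eef_pos: [0.4602, 0.2183, 0.2197]
tool_rot: [[-0.184, 0.0, 0.983], [-0.983, 0.0, -0.184], [-0.0, -1.0, 0.0]]
ft_force: [0.5, 1.0, -1.6]
width: 0.0443
```

```bash
python3 -c "
from h import *
c=snap('wrist','w15');d=dict(c);d['img']=(255*(c['img']/255.)**0.6).astype(np.uint8)
crop(d,0,20,240,300,2.1,'w15c')
rel([.46,.24,.22],down(-10.9))"
```

```text
row [-0.0223, 0.0004, -0.0054] [-0.0013, 0.0024, -0.0006] t 12.75
```

View pics/w15.png

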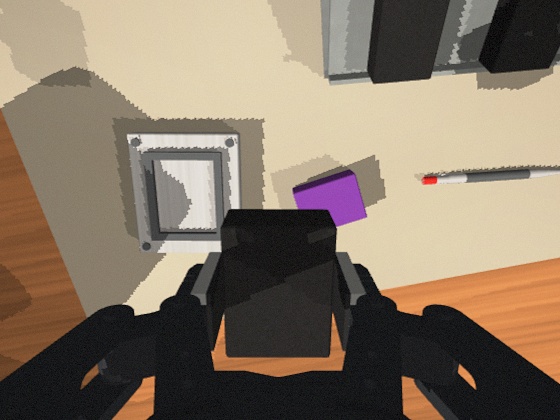

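View pics/w15c.png

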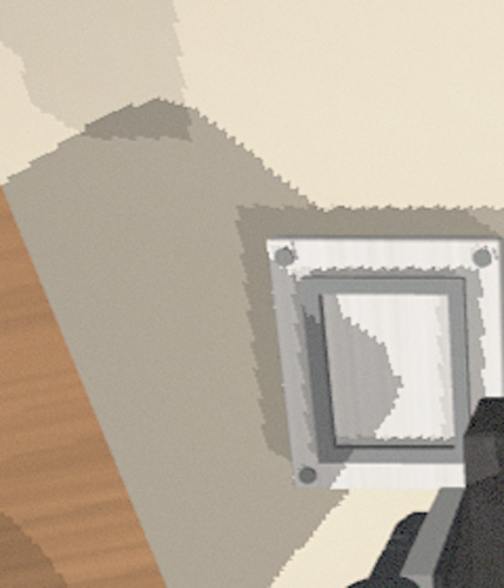

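Run:
```python
from h import *
c=load("w15")
W=lambda u,v:((u+.5)/2.1-.5,(v+.5)/2.1+20-.5)
f=[onz(c,*W(*q),.028) for q in[(302,277),(465,277),(470,463),(320,463)]];f=np.array(f)
print(f.round(4).tolist(),f.mean(0),np.linalg.norm(f-np.roll(f,-1,0),axis=1))
s=[onz(c,*W(*q),.022) for q in[(284,257),(483,257),(307,474)]];s=np.array(s)
print(s.round(4).tolist(),(s[1]+s[2])/2); v=s[0]-s[2];print(np.degrees(np.arctan2(v[1],v[0])));v=s[0]-s[1];print(np.degrees(np.arctan2(v[1],v[0]))-90, np.linalg.norm(s[0]-s[1]),np.linalg.norm(s[0]-s[2]))
```

```text
[[0.5102, 0.3302, 0.028], [0.4976, 0.2628, 0.028], [0.4153, 0.2798, 0.028], [0.4278, 0.3465, 0.028]] [0.462728   0.30485156 0.028     ] [0.06856007 0.08399398 0.06783383 0.08400466]
[[0.5194, 0.3377, 0.022], [0.5038, 0.2545, 0.022], [0.4217, 0.3567, 0.022]] [0.4627302  0.30556695 0.022     ]
-10.98597589726107
-10.63629824877583 0.08466107642620226 0.0995709529965365
```

```bash
python3 -c "
from h import *
rel([.4673,.3041,.085],down(-10.9))"
```

```text
row [-0.0865, 0.1355, -0.0104] [-0.0013, 0.0024, -0.0006] t 12.75
```

Request:
send_rows(
  commands=[
    [[-0.035,0.01,-0.004,-0.001,0.002,0],[-0.07,0.03,-0.008,-0.001,0.002,0],[-0.0865,0.06,-0.0104,-0.001,0.002,0],[-0.0865,0.095,-0.0104,-0.001,0.002,0],[-0.0865,0.125,-0.0104,-0.001,0.002,0]],
  ],
)

```text
t: 13.17
eef_pos: [0.4683, 0.3037, 0.0946]
tool_rot: [[-0.189, 0.002, 0.982], [-0.982, 0.001, -0.189], [-0.001, -1.0, 0.002]]
ft_force: [0.2, -0.4, -1.7]
width: 0.044
```

Request:
send_rows(
  commands=[
    [[0,0,0,0,0,0],[0,0,0,0,0,0]],
  ],
)

```text
t: 13.33
eef_pos: [0.4679, 0.3019, 0.0932]
tool_rot: [[-0.191, -0.001, 0.982], [-0.982, -0.001, -0.191], [0.001, -1.0, -0.001]]
ft_force: [0.5, -0.2, 0.3]
width: 0.0439
```

```bash
python3 -c "
from h import *
c=snap('wrist','w16');c2=snap('side','s16');c3=snap('top','t16');crop(c2,120,130,240,230,6,'s16c');crop(c3,120,200,220,300,6,'t16c')
rel([.4673,.3041,.0525],down(-10.9))"
```

```text
row [0.0005, 0.0453, -0.0036] [-0.0059, -0.0017, -0.0042] t 13.48
```

View pics/w16.png

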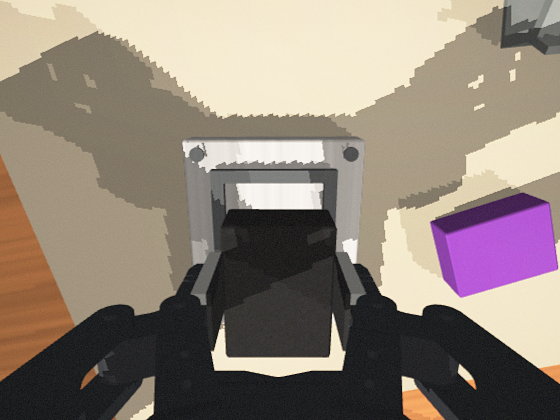

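View pics/s16c.png

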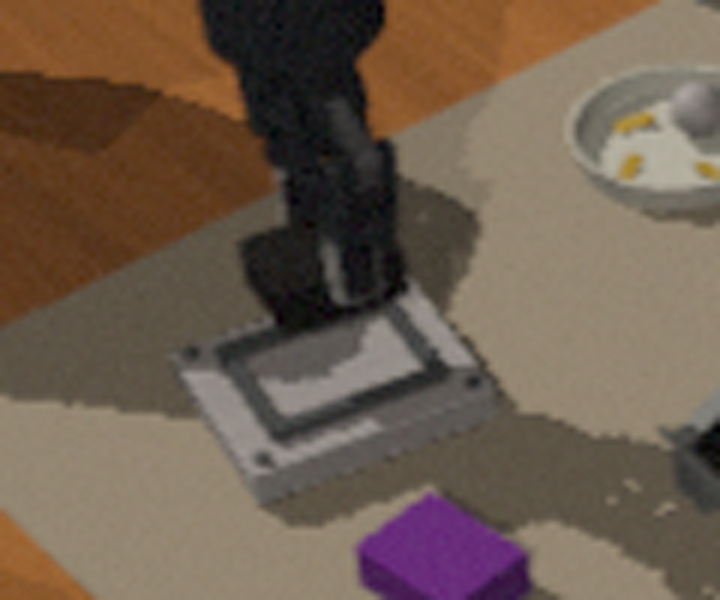

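Request:
send_rows(
  commands=[
    [[-0.001,0.015,-0.003,-0.006,-0.002,-0.004],[-0.001,0.025,-0.0036,-0.006,-0.002,-0.004],[-0.001,0.033,-0.0036,-0.006,-0.002,-0.004],[-0.001,0.038,-0.0036,-0.006,-0.002,-0.004],[-0.001,0.04,-0.0036,-0.006,-0.002,-0.004]],
  ],
)

```text
t: 13.9
eef_pos: [0.4665, 0.3051, 0.056]
tool_rot: [[-0.189, -0.002, 0.982], [-0.982, -0.001, -0.189], [0.001, -1.0, -0.002]]
ft_force: [0.0, 0.3, 0.3]
width: 0.0442
```

```bash
python3 -c "
from h import *
c=snap('wrist','w17');c2=snap('side','s17');crop(c2,120,130,240,230,6,'s17c')
rel([.4673,.3041,.0515],down(-10.9));print(r.observe()['ft_force'])"
```

```text
row [0.0012, 0.0053, 0.0006] [0.0014, 0.0005, 0.0008] t 14.0
[-0.96433975  0.75219541 -0.37324477]
```

View pics/w17.png

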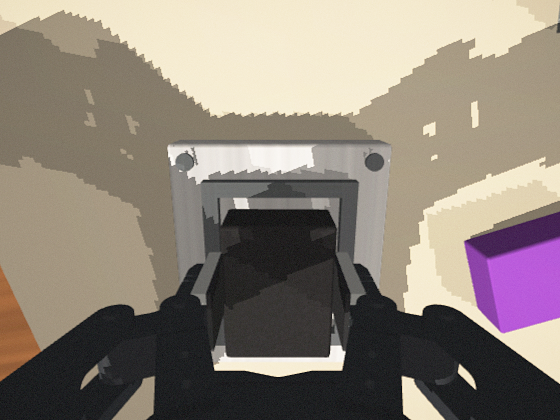

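View pics/s17c.png

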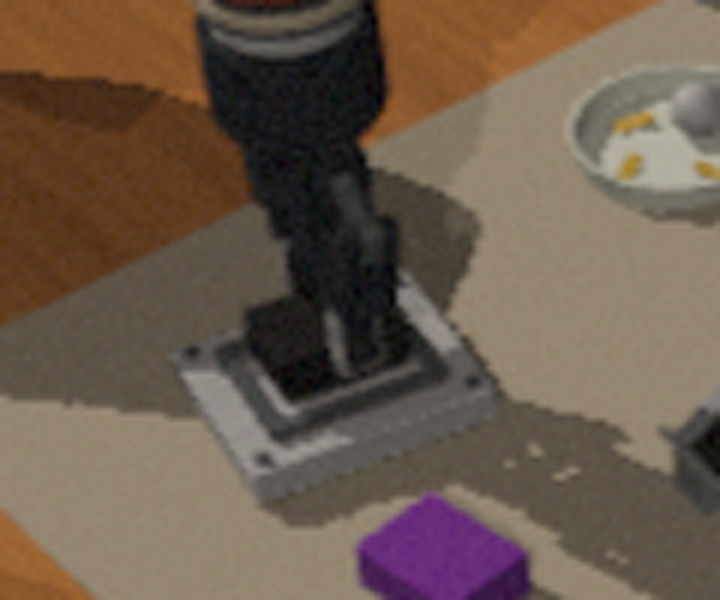

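Run:
```python
from h import *
c=load("w17");b=np.array([.4627,.305,0]);a=np.radians(-10.9);bx=np.array([np.cos(a),np.sin(a),0]);by=np.array([-bx[1],bx[0],0])
for n,uv,z in[("outer",(280,181),.028),("inner",(280,197),.028),("padfar",(280,210),.027),("padL",(226,210),.027),("padR",(334,210),.027),("frL",(203,181),.028),("frR",(357,181),.028)]:
  p=onz(c,*uv,z)-b;print(n,round(p@bx,4),round(p@by,4))
crop(c,150,130,410,370,3,"w17c")
```

```text
outer 0.0423 0.0003
inner 0.0351 0.0003
padfar 0.0288 0.0002
padL 0.0288 0.0244
padR 0.0288 -0.0239
frL 0.0423 0.0337
frR 0.0423 -0.0331
```

View pics/w17c.png

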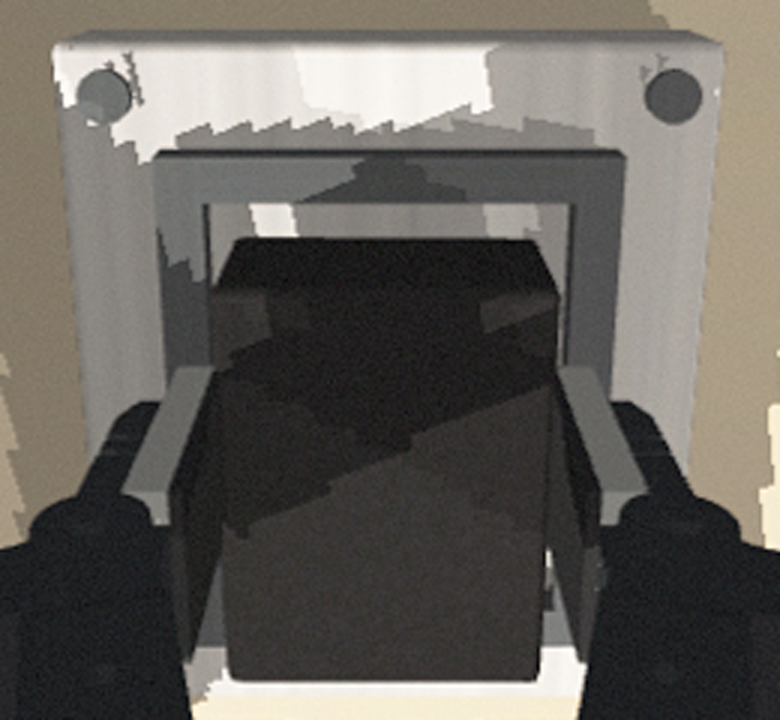

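The far end of the pad is 6 mm inside the frame and the pad is centred sideways. I'm lowering it.

Request:
send_rows(
  commands=[
    [[0.0005,0.002,0,0.001,0,0],[0.0005,0.003,0,0.001,0,0],[0.0005,0.0045,0,0.001,0,0],[0.0005,0.005,0,0.001,0,0],[0.0005,0.005,0,0.001,0,0]],
  ],
)

```text
t: 14.42
eef_pos: [0.4669, 0.3049, 0.0519]
tool_rot: [[-0.189, -0.0, 0.982], [-0.982, -0.001, -0.189], [0.001, -1.0, -0.0]]
ft_force: [-0.8, -0.2, -0.8]
width: 0.0439
```

Request:
send_rows(
  commands=[
    [[0,0.001,0,0,0,0],[0,0.0015,0,0,0,0],[0,0.0015,0,0,0,0]],
  ],
)

```text
t: 14.67
eef_pos: [0.4668, 0.3048, 0.0503]
tool_rot: [[-0.189, -0.001, 0.982], [-0.982, -0.001, -0.189], [0.001, -1.0, -0.0]]
ft_force: [0.0, 0.5, -0.7]
width: 0.0439
```

Request:
send_rows(
  commands=[
    [[0,0.001,0,0,0,0],[0,0.0015,0,0,0,0],[0,0.0015,0,0,0,0]],
  ],
)

```text
t: 14.92
eef_pos: [0.467, 0.3049, 0.0499]
tool_rot: [[-0.189, -0.001, 0.982], [-0.982, -0.001, -0.189], [0.001, -1.0, -0.001]]
ft_force: [-3.2, -1.4, 6.1]
width: 0.0442
```

```bash
python3 -c "
from h import *
c2=snap('side','s18');crop(c2,140,160,210,220,10,'s18c')
"
```

```text
(no output)
```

View pics/s18c.png

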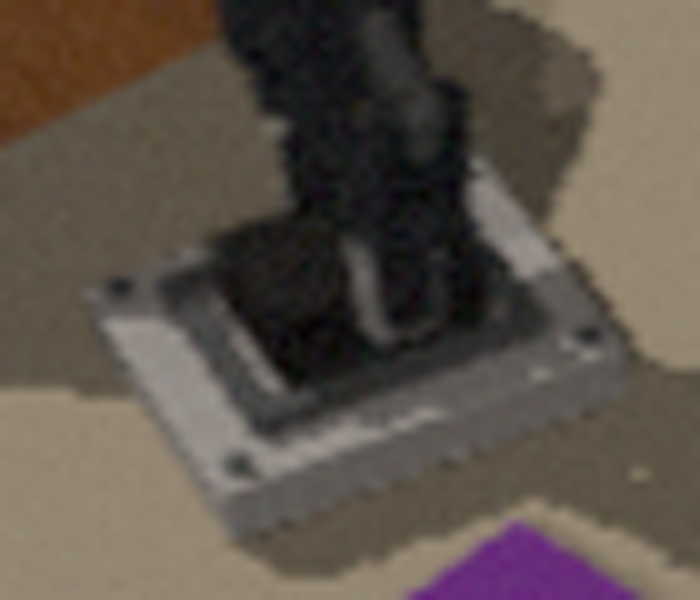

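Request:
send_rows(
  commands=[
    [[0,0,0,0,0,0],[0,0,0,0,0,0],[0,-0.001,0,0,0,0],[0,-0.002,0,0,0,0]],
  ],
  gripper=0.4,
)

```text
t: 15.3
eef_pos: [0.467, 0.3049, 0.0518]
tool_rot: [[-0.189, -0.001, 0.982], [-0.982, -0.001, -0.189], [0.001, -1.0, -0.001]]
ft_force: [0.3, 0.5, -0.0]
width: 0.0601
```

Request:
send_rows(
  commands=[
    [[0,-0.02,0,0,0,0],[0,-0.05,0,0,0,0],[0,-0.09,0,0,0,0],[0,-0.13,-0.03,0,0,0],[0,-0.17,-0.07,0,0,0]],
  ],
)

```text
t: 15.72
eef_pos: [0.415, 0.3152, 0.2079]
tool_rot: [[-0.191, 0.001, 0.982], [-0.982, 0.0, -0.191], [-0.0, -1.0, 0.001]]
ft_force: [-0.3, 0.9, 0.2]
width: 0.0594
```

```bash
python3 -c "
from h import *
snap('wrist','w19');c2=snap('side','s19');c3=snap('top','t19')
"
```

```text
(no output)
```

View pics/w19.png

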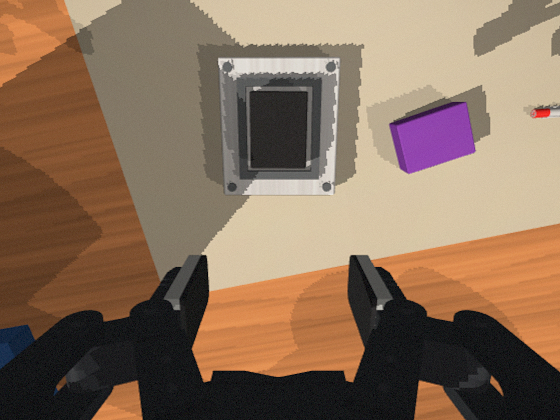

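View pics/s19.png

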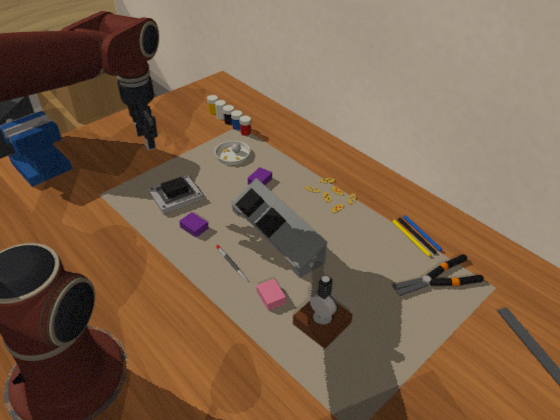

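View pics/t19.png

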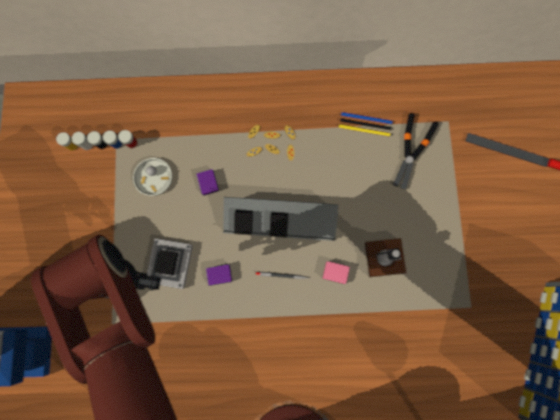

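The wrist view shows the pad flat inside the frame at (279,128) with a light margin on all four sides. The top view shows two pads still on the rack at (244,221) and (279,224), and the tester upright at (388,257). The scriber, snips and lid are where they were.

Request:
send_rows(
  commands=[
    [[0,0,0,0,0,0],[0,0,0,0,0,0],[0,0,0,0,0,0]],
  ],
)

```text
t: 16.12
eef_pos: [0.4145, 0.316, 0.2074]
tool_rot: [[-0.187, 0.003, 0.982], [-0.982, 0.001, -0.187], [-0.002, -1.0, 0.003]]
ft_force: [-0.7, 0.4, 0.7]
width: 0.0599
```

```bash
python3 -c "
from workcell import hand_in
print(hand_in())"
```

```text
the job is handed in; nothing more can be done
None
```

I found the soft pad, put the tester back upright in its holder and laid the pad flat inside the frame. I handed the job in at about 16 s of the 67 s allowed.

- **Test:** The first pad I tried, the one nearest the tester's holder, was the soft one. With the foot flat, the hand came to rest in the green at about 1.6 rad, read by eye between the dial ticks. It stayed there as I changed the pressing force. I did not test the other two pads.
- **Pressing force:** The push briefly reached about 25 N before I eased it to about 8 N for the rest of the hold. That is above the 7 N or so needed, but well under the limits.
- **Last checks:** The final pictures show the pad inside the frame with a margin on all four sides, the tester upright, and the other two pads in their places. The scriber, snips, lid and the pink and purple look-alikes appear where they were.
- **Disagreements:** My position estimates from different cameras differed by 2–3 mm, and I allowed for this when gripping the pad. No check failed.

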